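# Tip sanded discs out of their trays, rack them and blow them off

### The job

Take every dark wooden disc out of the two tip-up trays (press a disc down on the side towards you, over the hollow, so that its far edge swings up, then pinch that edge) and stand each one on edge in its own slot of the wooden rack. When all the discs are in the rack, squeeze the trigger of the air gun beside it all the way, hold it for about a second and let it spring back. Leave the other things on the bench where they are.

Things in the scene. Friction and masses are not known exactly. Their poses are not given: they have to be found in the camera images.
- disc_1: loose dark wooden disc, 70 mm diameter, 10 mm thick, 30 to 50 g; origin at its centre, z along its axis. It starts lying flat in a pocket of a tray; may be absent
- disc_2: loose dark wooden disc, 70 mm diameter, 10 mm thick, 30 to 50 g; origin at its centre, z along its axis. It starts lying flat in a pocket of a tray; may be absent
- disc_3: loose dark wooden disc, 70 mm diameter, 10 mm thick, 30 to 50 g; origin at its centre, z along its axis. It starts lying flat in a pocket of a tray; may be absent
- disc_4: loose dark wooden disc, 70 mm diameter, 10 mm thick, 30 to 50 g; origin at its centre, z along its axis. It starts lying flat in a pocket of a tray; may be absent
- tray_a: left (+y) one of two alike fixed wooden tip-up trays, 98 (x -47 to +51) x 182 (y) x 50 mm high, open on top. Origin on the underside; +x is the pressing side, facing the robot. Two pockets, x -37 to +41 and 76 mm wide, centred at y = -43 and +43 mm, hollow down to z = 6 mm. A disc lies flat, flush with the rim, centred at x = 0, on a bar (x -5.5 to +2.5, top z 40 mm) and a ledge on the -x wall (x -37 to -30, z 40)
- tray_b: the other tray, nearer the middle, same measures as tray_a. A disc pressed down about 28 mm to +x of the pocket's centre, to about 9 mm below the rim, tips over the bar and slides against the +x wall; it stays so, leaning about 60 degrees, its -x edge about 25 mm above the bar, to be pinched across its thickness from the -x side, fingers pointing down along the disc
- rack: fixed wooden rack, 250 (x) x 96 (y) x 40 mm high, with four narrow crosswise slots in a row along its x, in which discs stand on edge. Origin: centre of its underside
- slot_0 (a point): floor centre of slot 0, 12 mm above the table; axes as the rack. The slot is 16 mm wide along x between solid blocks 40 mm wide, and 28 mm deep; 76 mm long along y between the side rails. Slots are 56 mm apart. A disc standing in it has its axis along x and its centre 35 mm above this floor
- slot_1 (a point): floor centre of slot 1, 12 mm above the table; axes as the rack. The slot is 16 mm wide along x between solid blocks 40 mm wide, and 28 mm deep; 76 mm long along y between the side rails. Slots are 56 mm apart. A disc standing in it has its axis along x and its centre 35 mm above this floor
- slot_2 (a point): floor centre of slot 2, 12 mm above the table; axes as the rack. The slot is 16 mm wide along x between solid blocks 40 mm wide, and 28 mm deep; 76 mm long along y between the side rails. Slots are 56 mm apart. A disc standing in it has its axis along x and its centre 35 mm above this floor
- slot_3 (a point): floor centre of slot 3, 12 mm above the table; axes as the rack. The slot is 16 mm wide along x between solid blocks 40 mm wide, and 28 mm deep; 76 mm long along y between the side rails. Slots are 56 mm apart. A disc standing in it has its axis along x and its centre 35 mm above this floor
- gun: air blow gun fixed upside down in a bench stand, nozzle along its +y (to the rack). Origin: centre of the stand's underside. Grip: upright grey post 28 x 28 mm above the origin, z = 75 to 190 mm, brass stub to 204. On its +y side the steel trigger, hinged at y = 24, z = 75 mm
- grip_back (a point): point on the back (-y) face of the gun's grip, 135 mm above the table; axes as the gun
- trigger_tip (a point): top end of the trigger, in its middle. The trigger is 90 mm long, 18 mm wide (gun x), 12 mm thick; at rest its top leans out: 65 mm over grip and trigger at z = 160 mm. Fully squeezed it stands upright: 44 mm over both (gun y = -14 to +30 mm)
- trigger (a joint): angle of the sprung trigger: 0 at rest, 0.24 rad fully squeezed (against a stop). The spring brings it back. It takes about 2 N to start and 8 N at the end, pushed 65 mm above the hinge
- sanding_block: cork sanding block 110 x 55 x 30 mm; a bystander, to be left where it is
- screwdriver: screwdriver lying flat; a bystander, to be left where it is
- brush: paint brush lying flat; a bystander, to be left where it is
- mallet: hammer lying flat; a bystander, to be left where it is
- glue: white glue bottle, 60 mm across, 150 mm tall; a bystander, to be left where it is
- offcut: offcut of board 140 x 60 x 18 mm; a bystander, to be left where it is
- tin: steel tin 90 mm across, 45 mm tall; a bystander, to be left where it is

How it is judged:
By the outcome, as a careful person would: the job done as asked, in the order asked, and still so for the second after the job is handed in, with the robot touching nothing.
Of disc_1, disc_2, disc_3, disc_4 only 3 to 4 are there at a start; the rules pass over those that are not, and their reading is None.
At some moment in a run one of disc_1, disc_2, disc_3, disc_4 may be knocked a few centimetres aside while the robot is not near it.
Once in a run the grip may slacken for a moment while it holds something.
It also fails if it takes over 210 s, if anything falls off the work surface, if the arm or the gripper's body presses on something with over 40 N, if the wrist force passes 120 N, or if a joint passes its speed limit or range.

### The arm

A 6-joint arm with a two-finger parallel gripper is mounted at the origin on the work surface. World frame = base frame: x ahead of the robot, y to its left, z up, the work surface at z = 0. Lengths are in m, angles in rad, forces in N, time in s.
With the tool pointing down it reaches from about 0.35 to 0.975 m from the base axis. Payload 4.9 kg.
Tool frame: the origin (TCP) lies at the very end of the fingers, on their centre line; the grasp point (between the pads) lies 19 mm behind it; z points along the fingers, x is the direction in which the jaws open and shut, and the axes are right-handed (so a half turn about z gives the same grasp; the last joint's range is limited). The gripper opens to 85 mm and grips with 20 to 120 N. Pads are 22 mm wide; open, the fingers measure 114 mm over their backs; the gripper's body (76 mm by 85 mm) begins 54 mm behind the grasp point. The pads swing forward as they close: fully open they stand 13 mm farther back than shut.
Start: joints at [1.219, 0.053, 1.613, -0, 1.476, -0.119], TCP at [0.144, 0.608, 0.231] pointing down, gripper open.
Joint ranges: [-3.01, 3.01], [-1.01, 2.22], [0.06, 2.58], [-1.02, 4.17], [0.09, 2.62], [-3.14, 3.14]. Speed limits (rad/s): [2.57, 2.57, 3.14, 3.14, 3.14, 3.14].

### API

Orientations are given as a unit quaternion [w, x, y, z].
In Python, from plant import * gives the robot as it stands.
- The arm moves only by the shell command python3 -m inch 'ROWS'. ROWS is text: rows parted by semicolons, each of 7 numbers parted by spaces: the shift along the tool's x, y, z in m, then the turn, a rotation vector about the tool's x, y, z in rad, then the closure, from 0 (fully open) to 1 (shut). A call has 1 to 10 rows; each row shifts and turns the commanded pose from where the row before left it, along the tool's axes as they then stand; what a row does not reach is not made up. A row lasts 1/12 s, in which the tool goes at most 41.7 mm and 7.16 degrees, less where a joint would pass 70% of its speed; a pose out of reach is approached as far as the arm can. A call with a gripper value outside its range is refused whole. The fingers move at their own pace and stop on an object; the grip force is fixed at half the most. Time passes only in rows, so rows that do not move let the fingers close. It gives the time, the measured TCP pose, the force and the opening at its end, in the units of the state.
- state(): the state, without advancing time (a new reading comes with each control period).
- grab_frame(name): name is "side" or "top" or "wrist"; returns the picture (480x640x3 uint8, blue, green, red); there is no depth.
- camera_info(name): a dict with "vertical_fov" (degrees; the focal length in pixels is half the picture's height over the tangent of half this angle, whatever the lens; pixels are square), "cx", "cy" (the principal point, pixels), "origin" and "rotation" of the camera in the world. Camera axes: x right, y down, z forward; pixel columns grow to the right and rows downward; lengths in m; the calibration is good to about 2 mm. A picture is of the moment at which its call begins: read the wrist's pose just before it. camera_info takes no time and is no camera call; for the wrist camera it gives the pose at the moment of the call.
- job_done(): hands the job in, once; it reports no verdict.
The state is a dict: "time": time; "joint_pos": joint angles; "joint_vel": joint speeds; "joint_efforts": joint torques, N m; "tool_pos": TCP position; "tool_rot": TCP orientation; "contact_force": force on the tool from outside, world axes, zero at the start; "ft_torque": the same for the moment, N m; "gripper_width": opening from 0.0 (shut) to 1.0 (fully open).
Only numpy, scipy, OpenCV 4.12 (cv2) and the standard library are available. Lean on these libraries where they do the work, as an engineer would, in place of code of your own. Each camera call takes 0.05 s, during which the arm holds its last target.

## Working session

There is one attempt and no reset: what is moved stays moved. The work goes in short steps, Python scripts to look and compute and a shell command to move; the robot and the scene stay as the last step left them, time stands still between calls to the robot, and variables do not carry over. Pictures are saved under pics/ and viewed, and the job is handed in when it is done.

```bash
ls; mkdir -p pics
python3 - <<'E'
from plant import *
import cv2
s=state();print(s)
for n in("side","top","wrist"):
    print(n,camera_info(n)); cv2.imwrite(f"pics/{n}0.png",grab_frame(n))
E
```

```text
pics
{'time': 0.0, 'joint_pos': array([ 1.21896752e+00,  5.33904141e-02,  1.61431040e+00, -2.16039063e-05,
        1.47599511e+00, -1.18996393e-01]), 'joint_vel': array([ 6.51075796e-04, -4.09299429e-04,  6.88035001e-05, -8.46361132e-04,
       -3.69875518e-04,  4.53568477e-04]), 'joint_efforts': array([-3.02253262e-03, -3.93700111e+01, -3.70169699e+01, -3.91071553e-04,
        7.39225798e-03,  2.38293080e-05]), 'tool_pos': array([0.14399375, 0.60753933, 0.23003242]), 'tool_rot': array([ 5.58828697e-04,  7.84452375e-01,  6.20188169e-01, -8.90930476e-04]), 'contact_force': array([-0.06910397, -0.6270759 , -0.27128349]), 'ft_torque': array([-0.01758449, -0.08848022,  0.04585056]), 'gripper_width': 0.9977261580077225}
side {'vertical_fov': 57.16394135307736, 'cx': 315.98278210020214, 'cy': 248.44463732349448, 'origin': array([ 0.27929919, -0.78588474,  1.00361172]), 'rotation': array([-0.34422774,  0.92025471, -0.176861  ,  0.05795442])}
top {'vertical_fov': 57.23324334536262, 'cx': 314.51874994717514, 'cy': 240.91828547953415, 'origin': array([ 0.30295562, -0.08011488,  1.29038854]), 'rotation': array([-0.07545858,  0.71288539, -0.69475261,  0.0584742 ])}
wrist {'vertical_fov': 66.24897620190355, 'cx': 324.0619893382402, 'cy': 238.06601112123147, 'origin': array([0.06219525, 0.62671445, 0.37289483]), 'rotation': array([0.12904755, 0.77442479, 0.61121534, 0.10014384])}
```

View pics/side0.png

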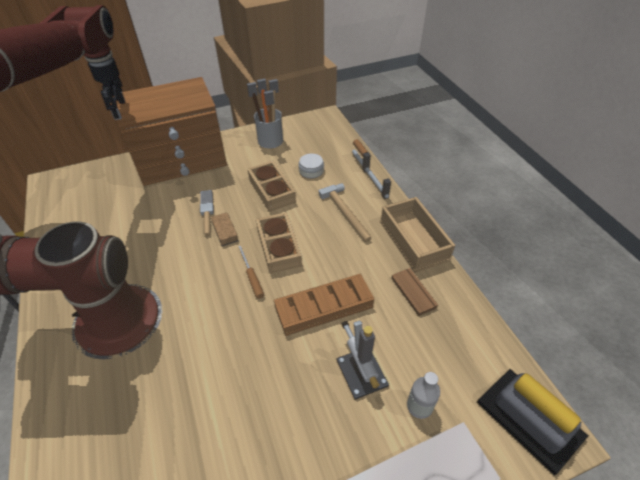

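View pics/top0.png

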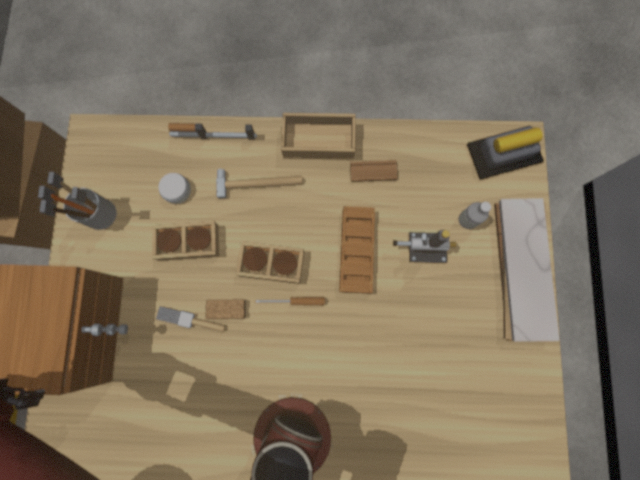

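View pics/wrist0.png

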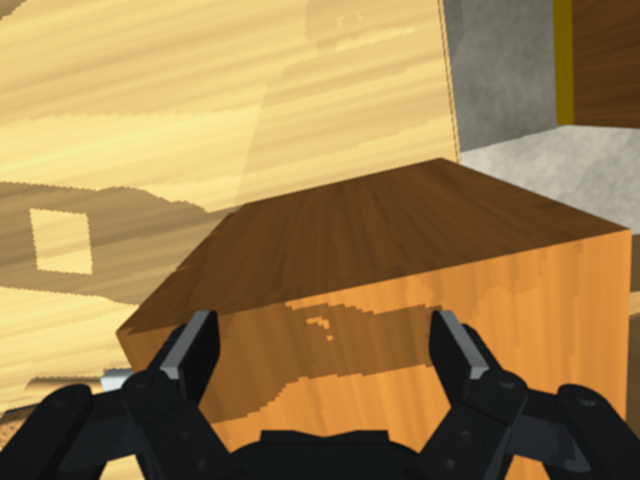

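```bash
cat > h.py <<'E'
from plant import *
import numpy as np, cv2
from scipy.spatial.transform import Rotation as R
def q2R(q): return R.from_quat([q[1],q[2],q[3],q[0]])
def cam(n):
    c=camera_info(n); f=240/np.tan(np.radians(c["vertical_fov"]/2))
    K=np.array([[f,0,c["cx"]],[0,f,c["cy"]],[0,0,1]]); return K,q2R(c["rotation"]).as_matrix(),c["origin"]
def ray(c,u,v):
    K,M,o=c; return o,M@np.linalg.solve(K,[u,v,1.0])
def onz(c,u,v,z):
    o,d=ray(c,u,v); return o+d*(z-o[2])/d[2]
def proj(c,P):
    K,M,o=c; p=K@(M.T@(np.asarray(P)-o)); return p[:2]/p[2]
def toolm(): 
    s=state(); return s["tool_pos"],q2R(s["tool_rot"]).as_matrix()
def togo(P,zdir=(0,0,-1),xdir=None):
    "shift in present tool axes and rotvec in tool axes to reach pose"
    p,M=toolm(); sh=M.T@(np.asarray(P)-p)
    if xdir is None: return sh,None
    z=np.array(zdir,float);z/=np.linalg.norm(z);x=np.array(xdir,float);x-=z*(x@z);x/=np.linalg.norm(x)
    if x@M[:,0]<0:x=-x
    G=np.c_[x,np.cross(z,x),z]; return sh,R.from_matrix(M.T@G).as_rotvec()
E
python3 - <<'E'
import cv2
a=cv2.imread("pics/top0.png");b=cv2.imread("pics/side0.png")
cv2.imwrite("pics/tz.png",cv2.resize(a[200:310,140:460],(800,275),interpolation=cv2.INTER_CUBIC))
cv2.imwrite("pics/sz.png",cv2.resize(b[150:400,230:430],(480,600),interpolation=cv2.INTER_CUBIC))
E
```

```text
(no output)
```

View pics/tz.png

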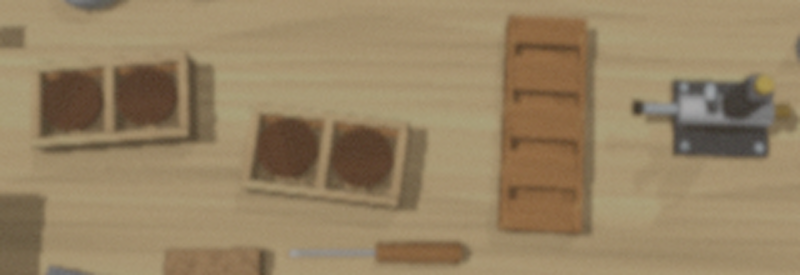

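View pics/sz.png

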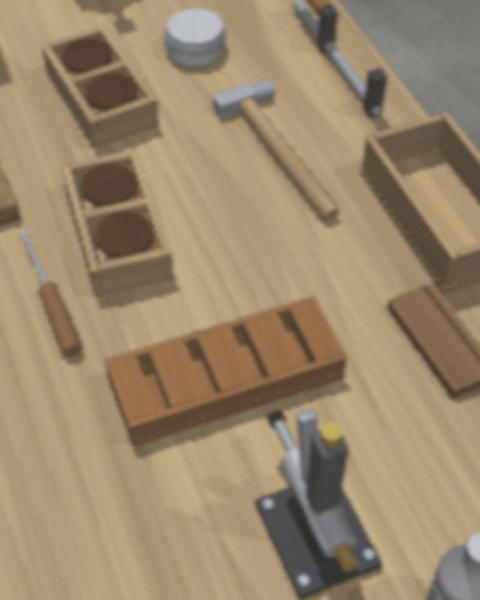

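Run:
```python
from h import *
t=cam("top");s=cam("side")
def comps(n,roi,f,mina=60):
    a=cv2.imread(f"pics/{n}0.png"); x0,y0,x1,y1=roi
    hsv=cv2.cvtColor(a,cv2.COLOR_BGR2HSV); m=np.zeros(a.shape[:2],np.uint8)
    m[y0:y1,x0:x1]=f(hsv[y0:y1,x0:x1])*255
    k,l,st,c=cv2.connectedComponentsWithStats(m)
    return [(c[i],st[i],l==i) for i in range(1,k) if st[i][4]>mina]
dark=lambda h:(h[...,0]<14)&(h[...,1]>90)&(h[...,2]<105)
for c,st,_ in comps("top",(140,210,320,290),dark): print("top",c,st,onz(t,*c,0.05))
for c,st,_ in comps("side",(240,155,310,270),dark): print("side",c,st,onz(s,*c,0.05))
a=cv2.imread("pics/top0.png");h=cv2.cvtColor(a,cv2.COLOR_BGR2HSV);print(h[250,350],h[264,286],h[250,220],h[230,180],h[300,400], h[258,272])
rk=lambda h:(h[...,0]<15)&(h[...,1]>110)&(h[...,2]>90)
for n,roi,c in(("top",(330,195,390,300),t),("side",(265,265,385,340),s)):
  for ce,st,m in comps(n,roi,rk,400):
    cn=max(cv2.findContours(m.astype(np.uint8),0,2)[0],key=cv2.contourArea); r=cv2.minAreaRect(cn);print(n,ce,st,r)
    if n=="top":
      for p in cv2.boxPoints(r): print(p,onz(c,*p,0.04))
```

```text
top [198.19814241 238.16408669] [187 227  23  22 323] [0.54089861 0.2898108  0.05      ]
top [168.92491468 240.53583618] [157 229  24  23 293] [0.53190684 0.37445924 0.05      ]
top [253.85220126 258.87735849] [243 248  24  22 318] [0.48439714 0.12510242 0.05      ]
top [284.62411348 262.87588652] [273 252  24  22 282] [0.47506037 0.03655451 0.05      ]
side [265.75       172.15865385] [256 166  21  14 208] [0.53469603 0.36803746 0.05      ]
side [275.65333333 187.19111111] [266 181  21  14 225] [0.54203331 0.28253119 0.05      ]
side [274.92041522 226.03460208] [264 218  23  17 289] [0.48571716 0.11636337 0.05      ]
side [281.1863354  246.93478261] [270 238  24  19 322] [0.47675469 0.03024024 0.05      ]
[ 15 131 144] [ 13 132  91] [ 18  89 118] [ 16 111 120] [ 19  86 154] [ 18  90 124]
side [321.62444113 301.91728763] [ 275  274   99   59 2684] ((324.4756774902344, 303.04595947265625), (36.39312744140625, 95.13678741455078), 72.89727020263672)
```

```bash
python3 - <<'E'
from h import *
p,M=toolm();c=cam("wrist");print("cam fwd in tool",M.T@c[1][:,2],"x",M.T@c[1][:,0],"off",M.T@(c[2]-p))
print(togo([0.53,0.24,0.33],(0,0,-1),(0,1,0)),M)
E
python3 -m inch '0 0 -0.04 0 0 0 0; 0 0 -0.04 0 0 0 0'
```

```text
cam fwd in tool [-0.00141438  0.32253672  0.94655589] x [9.99997392e-01 2.15356392e-03 7.60415239e-04] off [-0.00054326 -0.08402447 -0.14270777]
(array([-0.26888629,  0.46037565, -0.09934862]), array([-0.0004182 ,  0.00159091, -0.23277694])) [[ 2.30680019e-01  9.73029481e-01 -5.98760104e-04]
 [ 9.73028308e-01 -2.30680682e-01 -1.52812638e-03]
 [-1.62503441e-03 -2.30102308e-04 -9.99998653e-01]]
time: 0.32
tool_pos: [0.1435, 0.606, 0.3072]
tool_rot: [0.003, 0.784, 0.62, -0.004]
contact_force: [0.3, 1.1, 0.9]
gripper_width: 0.996
```

```bash
python3 -m inch '-0.019 0.033 0 0 0 0 0; -0.019 0.033 0 0 0 0 0; -0.019 0.033 0 0 0 0 0; -0.019 0.033 0 0 0 0 0; -0.019 0.033 0 0 0 0 0; -0.019 0.033 0 0 0 0 0; -0.019 0.033 0 0 0 0 0; -0.019 0.033 0 0 0 0 0; -0.019 0.033 0 0 0 0 0; -0.019 0.033 0 0 0 0 0' && python3 -m inch '-0.019 0.033 0 0 0 0 0; -0.019 0.033 0 0 0 0 0; -0.019 0.033 0 0 0 0 0; -0.019 0.031 0 0 0 0 0; 0 0 0 0 0 -0.12 0;0 0 0 0 0 -0.11 0;0 0 0 0 0 0 0; 0 0 0 0 0 0 0'
python3 - <<'E'
from h import *
import pickle
c=cam("wrist");a=grab_frame("wrist");cv2.imwrite("pics/w1.png",a);pickle.dump(c,open("w1.pkl","wb"))
E
```

```text
time: 1.15
tool_pos: [0.4223, 0.3455, 0.311]
tool_rot: [-0.0, 0.784, 0.62, -0.0]
contact_force: [0.4, 0.8, 0.2]
gripper_width: 0.999
time: 1.82
tool_pos: [0.5303, 0.2431, 0.3109]
tool_rot: [-0.0, 0.709, 0.705, -0.0]
contact_force: [0.3, 0.3, 0.5]
gripper_width: 1.002
```

View pics/w1.png

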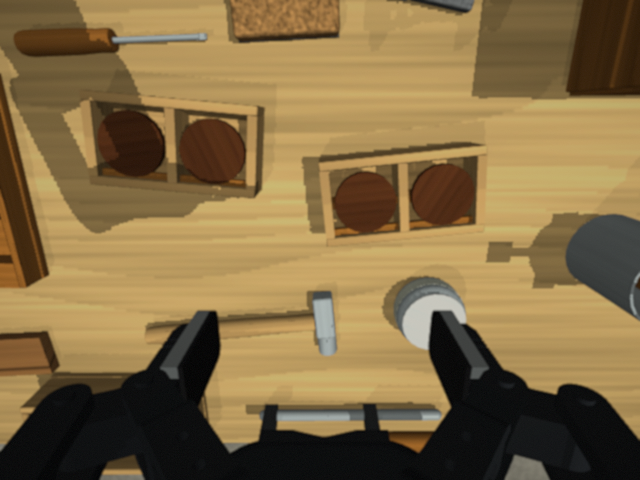

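Run:
```python
from h import *
import pickle
c=pickle.load(open("w1.pkl","rb"));a=cv2.imread("pics/w1.png")
h=cv2.cvtColor(a,cv2.COLOR_BGR2HSV)
m=((h[...,0]<14)&(h[...,1]>110)&(h[...,2]<125)).astype(np.uint8);m[:90]=0;m[245:]=0;m[:,:85]=0;m[:,490:]=0
m=cv2.morphologyEx(m,cv2.MORPH_OPEN,np.ones((7,7)))
for cn in cv2.findContours(m,0,2)[0]:
    if cv2.contourArea(cn)<1000: continue
    e=cv2.fitEllipse(cv2.convexHull(cn)); p=onz(c,*e[0],0.05); print(np.round(e[0],1),np.round(e[1],1),p.round(4))
cv2.imwrite("pics/w1z.png",cv2.resize(a[85:255,75:495],(800,324),interpolation=cv2.INTER_CUBIC))
```

```text
[365.  201.7] [59.2 61.4] [0.5407 0.2881 0.05  ]
[442.2 193.9] [58.5 64.4] [0.5325 0.3737 0.05  ]
[211.9 151. ] [61.6 67.6] [0.4839 0.1222 0.05  ]
[130.5 142.8] [60.8 71.2] [0.4746 0.0363 0.05  ]
```

View pics/w1z.png

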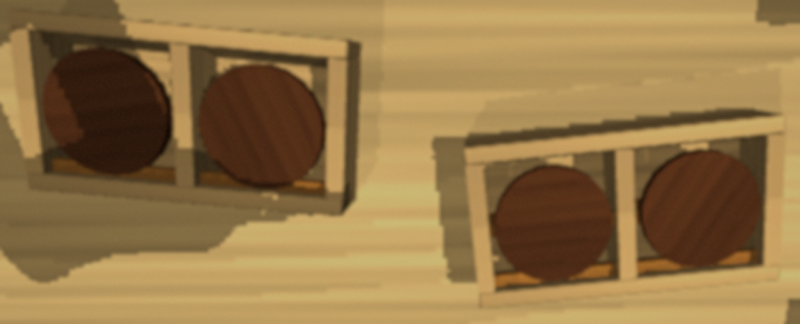

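Run:
```python
from h import *
import pickle
c=pickle.load(open("w1.pkl","rb"))
s=420/800
for n,P in(("b",[(12,30),(349,42),(340,212),(30,187)]),("a",[(466,149),(784,116),(781,277),(482,305)])):
    Q=np.array([onz(c,75+u*s,85+v*s,0.05) for u,v in P])[:,:2]
    print(n,Q.round(4).tolist(),[round(np.linalg.norm(Q[i]-Q[(i+1)%4]),4) for i in range(4)])
    yd=(Q[1]-Q[0])+(Q[2]-Q[3]); yd/=np.linalg.norm(yd); print("yaw(y axis from +Y)",np.degrees(np.arctan2(-yd[0],yd[1])))
    # tray +x = toward robot ; centre of outline is at tray x=+2
    cen=Q.mean(0); xd=np.array([-yd[1],yd[0]]); o=cen-0.002*xd; print("origin",o.round(4),"xd",xd.round(3),"pockets",(o+yd*.043).round(4),(o-yd*.043).round(4))
```

```text
b [[0.4323, -0.0069], [0.4398, 0.1748], [0.5336, 0.1634], [0.5175, -0.0152]] [np.float64(0.1819), np.float64(0.0945), np.float64(0.1794), np.float64(0.0856)]
yaw(y axis from +Y) -3.7575647000110264
origin [0.4828 0.0789] xd [-0.998  0.066] pockets [0.4856 0.1218] [0.48  0.036]
a [[0.4977, 0.2377], [0.4808, 0.4161], [0.5755, 0.427], [0.5921, 0.2464]] [np.float64(0.1793), np.float64(0.0954), np.float64(0.1814), np.float64(0.0949)]
yaw(y axis from +Y) 5.3262615519732055
origin [0.5385 0.332 ] xd [-0.996 -0.093] pockets [0.5345 0.3748] [0.5425 0.2892]
```

```bash
python3 -m inch '0.03 0 0.02 0 0 -0.096 1; 0.03 0 0.03 0 0 0 1;0.03 0 0.03 0 0 0 1;0.03 0 0.03 0 0 0 1;0 0 0.03 0 0 0 1; 0 0 0.03 0 0 0 1;0 0 0.03 0 0 0 1;0 0 0 0 0 0 1;0 0 0 0 0 0 1'
python3 - <<'E'
from h import *
print(togo([0.5066,.3712,.060],(0,0,-1),(-.097,.995,0)))
E
```

```text
time: 2.62
tool_pos: [0.5205, 0.3609, 0.1109]
tool_rot: [-0.001, 0.674, 0.739, -0.002]
contact_force: [0.3, -0.1, 1.0]
gripper_width: -0.001
(array([ 0.01164327, -0.01264764,  0.05097519]), array([-0.00428663,  0.001811  , -0.00428728]))
```

```bash
python3 -m inch '0.0116 -0.0126 0.012 0 0 0 1;0 0 0.025 0 0 0 1;0 0 0.014 0 0 0 1;0 0 0 0 0 0 1;0 0 0 0 0 0 1'
python3 - <<'E'
from h import *
print(togo([0.5066,.3712,.060],(0,0,-1),(-.097,.995,0)))
E
python3 -m inch '0 0 0.006 0 0 0 1;0 0 0.004 0 0 0 1;0 0 0.004 0 0 0 1;0 0 0.004 0 0 0 1;0 0 0.003 0 0 0 1;0 0 0 0 0 0 1;0 0 0 0 0 0 1;0 0 0 0 0 0 1'
```

```text
time: 3.03
tool_pos: [0.5083, 0.3717, 0.0621]
tool_rot: [-0.0, 0.673, 0.739, -0.0]
contact_force: [0.5, -0.2, 0.5]
gripper_width: -0.0
(array([-0.00034506, -0.0017762 ,  0.00213068]), array([-0.00044972,  0.00017267, -0.00407109]))
time: 3.7
tool_pos: [0.5088, 0.3716, 0.041]
tool_rot: [0.0, 0.673, 0.739, 0.0]
contact_force: [0.1, 0.2, 0.0]
gripper_width: -0.001
```

```bash
python3 -m inch '0 0 -0.03 0 0 0 1;0 0 -0.03 0 0 0 1;0 0 -0.03 0 0 0 1;0 0 -0.03 0 0 0 1;0 0 0 0 0 0 1'
python3 - <<'E'
from h import *
a=grab_frame("side");cv2.imwrite("pics/s2.png",cv2.resize(a[155:275,230:330],(500,600),interpolation=cv2.INTER_CUBIC))
E
```

```text
time: 4.12
tool_pos: [0.5125, 0.3738, 0.1699]
tool_rot: [0.002, 0.673, 0.739, 0.007]
contact_force: [0.4, 0.8, 1.8]
gripper_width: 0.002
```

View pics/s2.png

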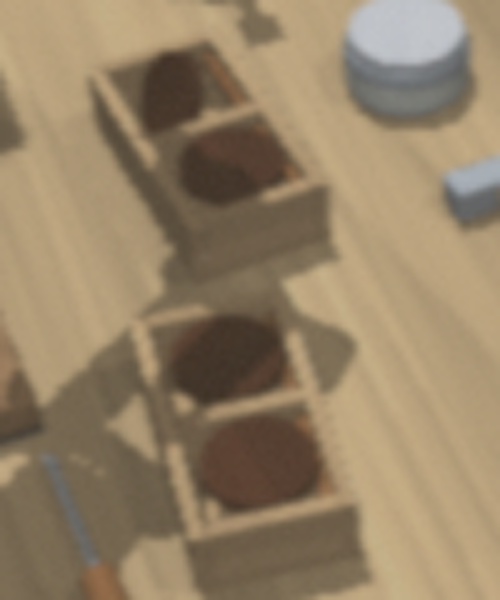

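```bash
python3 -m inch '-0.03 -0.001 0 0 0 0 1;-0.03 -0.001 0.01 0 0 0 1;-0.027 0 0.03 0 0 0 1;0 0 0.03 0 0 0 1;0 0 0.03 0 0 0 1;0 0 0 0 0 0 1;0 0 0 0 0 0 1'
python3 - <<'E'
from h import *
print(togo([0.5146,.2856,.060],(0,0,-1),(-.097,.995,0)))
E
```

```text
time: 4.75
tool_pos: [0.5125, 0.2838, 0.0581]
tool_rot: [-0.001, 0.673, 0.739, -0.003]
contact_force: [0.4, -1.1, 0.7]
gripper_width: 0.002
(array([ 0.0016166 ,  0.00226033, -0.0019427 ]), array([-0.00607932,  0.00172864, -0.00412935]))
```

```bash
python3 -m inch '0.001 0.002 0.003 0 0 0 1;0 0 0.004 0 0 0 1;0 0 0.004 0 0 0 1;0 0 0.004 0 0 0 1;0 0 0.004 0 0 0 1;0 0 0 0 0 0 1;0 0 0 0 0 0 1;0 0 0 0 0 0 1' && python3 -m inch '0 0 -0.03 0 0 0 1;0 0 -0.03 0 0 0 1;0 0 -0.03 0 0 0 1;0 0 0 0 0 0.1 1;0 0 0 0 0 0.106 1;0 0 0 0 0 0 1;0 0 0 0 0 0 1'
python3 - <<'E'
from h import *
print(togo([0.4581,.1250,.060],(0,0,-1),(.108,.994,0)))
print(togo([0.4488,.0391,.060],(0,0,-1),(.108,.994,0)))
E
```

```text
time: 5.42
tool_pos: [0.5167, 0.286, 0.042]
tool_rot: [0.0, 0.673, 0.739, 0.0]
contact_force: [-0.7, -0.2, -0.3]
gripper_width: 0.003
time: 6.0
tool_pos: [0.5166, 0.2859, 0.132]
tool_rot: [0.0, 0.745, 0.667, 0.0]
contact_force: [-0.8, 1.2, 0.3]
gripper_width: 0.0
(array([-0.16637238, -0.04044269,  0.07199797]), array([ 1.10638257e-04, -6.72273426e-05, -1.92803595e-03]))
(array([-0.25277412, -0.0402431 ,  0.07199218]), array([ 1.10638257e-04, -6.72273426e-05, -1.92803595e-03]))
```

```bash
python3 -m inch '-0.033 -0.008 0 0 0 0 1;-0.033 -0.008 0 0 0 0 1;-0.033 -0.008 0.01 0 0 0 1;-0.034 -0.008 0.02 0 0 0 1;-0.033 -0.008 0.02 0 0 0 1;0 0 0.02 0 0 0 1;0 0 0 0 0 0 1;0 0 0 0 0 0 1'
python3 - <<'E'
from h import *
print(togo([0.4581,.1250,.060],(0,0,-1),(.108,.994,0)))
E
```

```text
time: 6.67
tool_pos: [0.4571, 0.1252, 0.0608]
tool_rot: [-0.001, 0.746, 0.666, -0.001]
contact_force: [0.2, 0.7, 1.0]
gripper_width: 0.001
(array([-0.00010342,  0.00101429,  0.00080308]), array([-0.00300103,  0.00045748, -0.00385986]))
```

```bash
python3 -m inch '0 0.001 0.005 0 0 0 1;0 0 0.004 0 0 0 1;0 0 0.004 0 0 0 1;0 0 0.004 0 0 0 1;0 0 0.003 0 0 0 1;0 0 0 0 0 0 1;0 0 0 0 0 0 1' && python3 -m inch '0 0 -0.03 0 0 0 1;-0.02 0 -0.02 0 0 0 1;-0.033 0 0 0 0 0 1;-0.033 0 0 0 0 0 1;0 0 0.03 0 0 0 1;0 0 0 0 0 0 1;0 0 0 0 0 0 1'
python3 - <<'E'
from h import *
print(togo([0.4488,.0391,.060],(0,0,-1),(.108,.994,0)))
E
```

```text
time: 7.25
tool_pos: [0.4591, 0.1255, 0.0417]
tool_rot: [-0.0, 0.746, 0.666, -0.0]
contact_force: [-0.1, -0.1, -0.2]
gripper_width: 0.001
time: 7.83
tool_pos: [0.4481, 0.0399, 0.0608]
tool_rot: [-0.001, 0.746, 0.666, -0.001]
contact_force: [0.3, -0.3, 0.7]
gripper_width: -0.001
(array([-0.00067041,  0.00083395,  0.00075219]), array([-0.00373271, -0.00012452, -0.00542402]))
```

```bash
python3 -m inch '0 0.001 0.005 0 0 0 1;0 0 0.004 0 0 0 1;0 0 0.004 0 0 0 1;0 0 0.004 0 0 0 1;0 0 0.003 0 0 0 1;0 0 0 0 0 0 1;0 0 0 0 0 0 1' && python3 -m inch '0 0 -0.03 0 0 0 1;0 0 -0.04 0 0 0 1;0.03 0 -0.04 0 0 0 0.65;0.03 0.01 -0.04 0 0 0 0.65;0.03 0.01 -0.04 0 0 0 0.65;0.03 0.01 -0.03 0 0 0 0.65;0.03 0.01 -0.03 0 0 0 0.65;0.03 0.01 0 0 0 0 0.65;0 0 0 0 0 0 0.65;0 0 0 0 0 0 0.65'
python3 - <<'E'
from h import *
import pickle
c=cam("wrist");a=grab_frame("wrist");cv2.imwrite("pics/w3.png",a);pickle.dump(c,open("w3.pkl","wb"))
a=grab_frame("side");cv2.imwrite("pics/s3.png",a)
a=grab_frame("top");cv2.imwrite("pics/t3.png",a)
E
```

```text
time: 8.42
tool_pos: [0.4503, 0.04, 0.0417]
tool_rot: [-0.0, 0.746, 0.666, -0.0]
contact_force: [0.7, 0.0, 0.4]
gripper_width: -0.004
time: 9.25
tool_pos: [0.5142, 0.1962, 0.2684]
tool_rot: [0.0, 0.745, 0.667, 0.0]
contact_force: [0.1, -0.2, -0.8]
gripper_width: 0.35
```

View pics/w3.png

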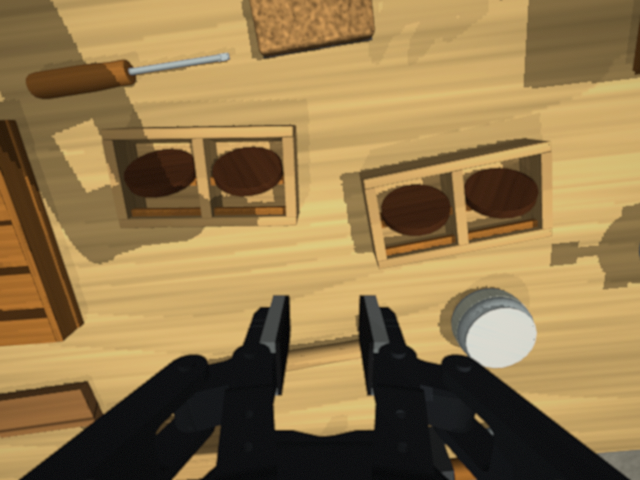

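View pics/s3.png

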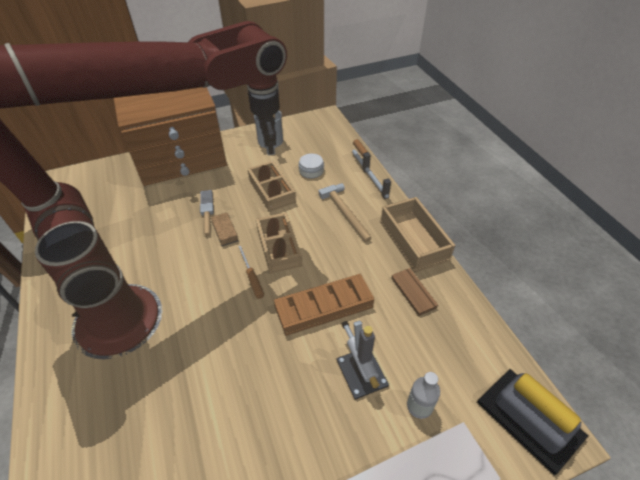

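Run:
```python
import cv2
a=cv2.imread("pics/w3.png")
cv2.imwrite("pics/w3b.png",cv2.resize(a[115:240,100:305],(800,488),interpolation=cv2.INTER_CUBIC))
cv2.imwrite("pics/w3a.png",cv2.resize(a[130:270,355:560],(800,546),interpolation=cv2.INTER_CUBIC))
```

```text
(no output)
```

View pics/w3b.png

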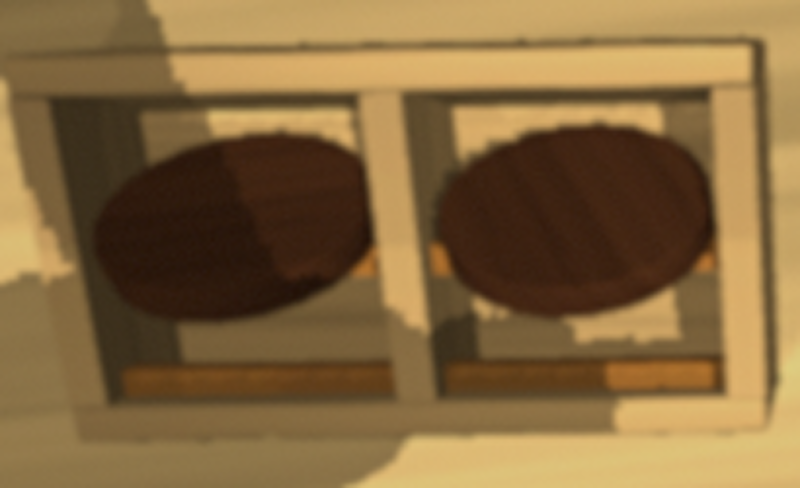

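View pics/w3a.png

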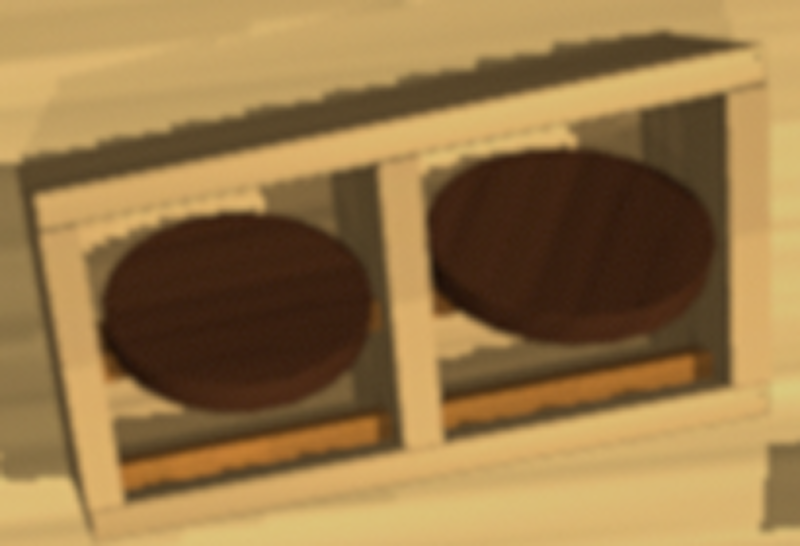

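```bash
cat > lean.py <<'E'
from h import *
import pickle
from scipy.optimize import least_squares
c=pickle.load(open("w3.pkl","rb"))
B=lambda u,v:(100+u*205/800,115+v*205/800); A=lambda u,v:(355+u*205/800,130+v*205/800)
trays={"b":(B,(380,92),(412,402),np.radians(-6.2)),"a":(A,(400,160),(424,447),np.radians(5.5))}
org={}
for k,(F,n,f,yaw) in trays.items():
    yd=np.array([-np.sin(yaw),np.cos(yaw)]);xd=np.array([-yd[1],yd[0]])
    N=onz(c,*F(*n),.05)[:2];Fa=onz(c,*F(*f),.05)[:2]
    d=N-Fa; cen=(N+Fa)/2-.002*xd
    org[k]=(cen,xd,yd); print(k,"len",np.linalg.norm(d),"yaw from divider",np.degrees(np.arctan2(-d[1],-d[0])),"pocket-mid/org",cen)
D={"b2":("b",(270,135),(215,320),-.043),"b1":("b",(590,127),(560,314),.043),"a2":("a",(230,213),(240,410),-.043),"a1":("a",(560,152),(585,343),.043)}
for k,(t,lo,out,yy) in D.items():
    F=trays[t][0];o,xd,yd=org[t]
    X=lambda x,z:np.r_[o+xd*x+yd*yy,z]
    # project to plane of symmetry using only image distance along tray x: compare plane-cast x
    def hit(px): # intersect ray with vertical plane y_t=yy -> ill-posed; instead ray param -> (x_t) at height z
        return lambda z:(onz(c,*F(*px),z)[:2]-o)@xd
    hl,ho=hit(lo),hit(out)
    def res(q):
        xl,zl,th=q;u=np.array([-np.cos(th),np.sin(th)]);n=np.array([np.sin(th),np.cos(th)])
        L=np.array([xl,zl]);O=L+.07*u-.01*n
        return [hl(L[1])-L[0],ho(O[1])-O[0],(np.array([.0025,.04])-(L-.01*n))@n]
    r=least_squares(res,[.03,.012,1.0]);xl,zl,th=r.x
    u=np.array([-np.cos(th),np.sin(th)]);n=np.array([np.sin(th),np.cos(th)]);T=np.array([xl,zl])+.07*u-.005*n
    print(k,"low",(xl*1e3).round(1),(zl*1e3).round(1),"th",np.degrees(th).round(1),"topmid(tray)",(T*1e3).round(1),"world",X(*T).round(4),"undlow z",((zl-.01*n[1])*1e3).round(1),"res",np.abs(r.fun).max())
E
python3 lean.py
```

```text
b len 0.07825946882836178 yaw from divider -6.710251117169743 pocket-mid/org [0.48095278 0.07778011]
a len 0.07782427814362677 yaw from divider 4.914613704578673 pocket-mid/org [0.53944288 0.33163633]
b2 low 27.4 9.8 th 65.3 topmid(tray) [-6.4 71.3] world [0.4827 0.0343 0.0713] undlow z 5.6 res 3.9843872646364494e-10
b1 low 29.0 8.0 th 64.4 topmid(tray) [-5.8 68.9] world [0.4914 0.1199 0.0689] undlow z 3.7 res 7.158166448995829e-11
a2 low 26.6 7.7 th 67.6 topmid(tray) [-4.7 70.6] world [0.5482 0.2893 0.0706] undlow z 3.9 res 4.4093757221863594e-09
a1 low 24.7 8.5 th 69.8 topmid(tray) [-4.1 72.4] world [0.5394 0.3748 0.0724] undlow z 5.0 res 8.608841573846462e-15
```

```bash
python3 -m inch '-0.037 0.006 -0.006 0 0 0 0.65;-0.037 0.006 -0.006 0 0 0 0.65;-0.037 0.006 -0.006 0 0 0 0.65;-0.037 0.006 -0.006 0 0 0 0.65;-0.037 0.006 -0.006 0 0 0 0.65;-0.037 0.006 -0.006 0 0 0 0.65;-0.037 0.006 -0.006 0 0 0 0.65;-0.037 0.006 -0.006 0 0 0 0.65;0 0 0 0 0 0 0.65;0 0 0 0 0 0 0.65'
python3 - <<'E'
from h import *
import pickle
c=cam("wrist");a=grab_frame("wrist");cv2.imwrite("pics/w4.png",a);pickle.dump(c,open("w4.pkl","wb"));print(state()["joint_pos"])
E
```

```text
time: 10.23
tool_pos: [0.5273, -0.1069, 0.3158]
tool_rot: [-0.0, 0.748, 0.664, -0.0]
contact_force: [0.5, 0.5, 0.2]
gripper_width: 0.35
[-3.35930697e-01 -1.91913429e-01  1.70699554e+00  3.58862544e-04
  1.62741022e+00 -1.79106604e+00]
```

View pics/w4.png

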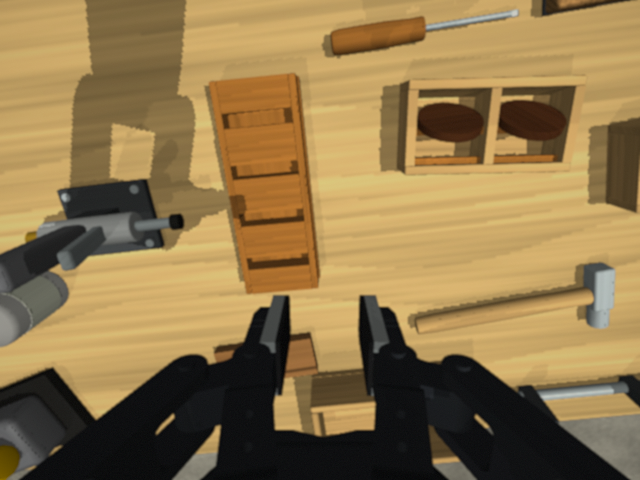

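Run:
```python
import cv2
a=cv2.imread("pics/w4.png")
cv2.imwrite("pics/w4r.png",cv2.resize(a[65:300,200:330],(332,600),interpolation=cv2.INTER_CUBIC))
cv2.imwrite("pics/w4g.png",cv2.resize(a[170:350,0:200],(660,594),interpolation=cv2.INTER_CUBIC))
```

View pics/w4r.png

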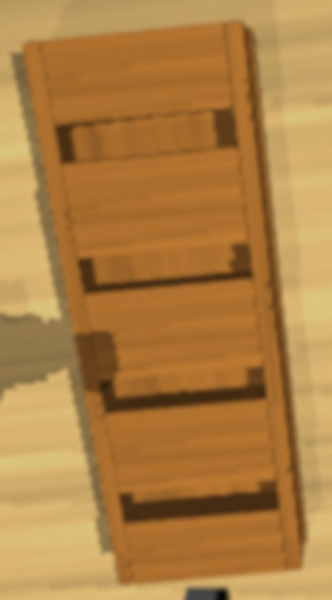

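View pics/w4g.png

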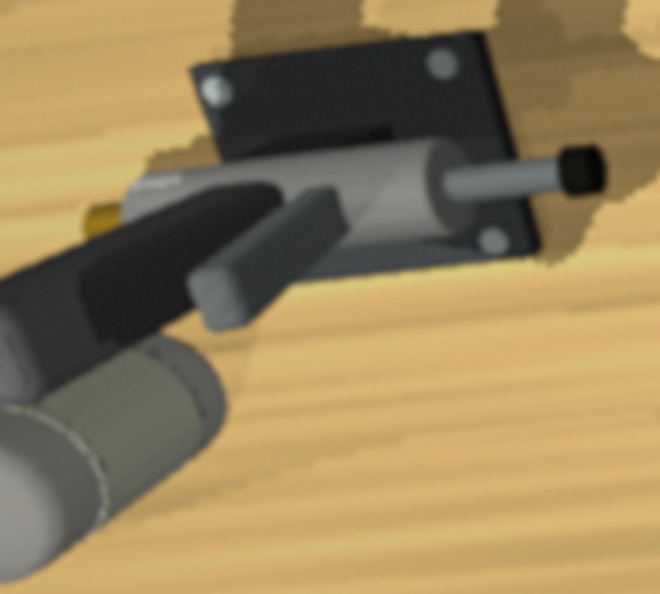

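Run:
```python
from h import *
import pickle
c=pickle.load(open("w4.pkl","rb"));s=130/332
g=lambda u,v:onz(c,200+u*s,65+v*235/600,.04)[:2]
Q=np.array([g(*p) for p in[(24,43),(243,22),(300,568),(118,583)]]);print(Q.round(4).tolist(),[round(np.linalg.norm(Q[i]-Q[(i+1)%4]),4) for i in range(4)],Q.mean(0))
for a,b in(((24,43),(118,583)),((243,22),(300,568))):
    d=g(*b)-g(*a);print("yaw",np.degrees(np.arctan2(d[1],d[0])))
for q in([(60,125),(236,110),(238,148),(62,162)],[(80,260),(250,243),(252,277),(85,292)],[(102,380),(262,367),(265,398),(107,411)],[(120,494),(277,481),(278,509),(124,521)]):
    P=np.array([g(*p) for p in q]);print("slot",P.mean(0).round(4),"w",np.linalg.norm(P[0]-P[3]).round(4),np.linalg.norm(P[1]-P[2]).round(4),"L",np.linalg.norm(P[2]-P[3]).round(4), "yaw",np.degrees(np.arctan2(*(P[2]-P[3])[::1])).round(2))
t=cam("top")
```

```text
[[0.3987, -0.2135], [0.4017, -0.1229], [0.6494, -0.1308], [0.6468, -0.2215]] [np.float64(0.0906), np.float64(0.2479), np.float64(0.0907), np.float64(0.2482)] [ 0.52414237 -0.17218605]
yaw -1.8400764510733822
yaw -1.8203009717276495
slot [ 0.4409 -0.169 ] w 0.015 0.0152 L 0.0756 yaw 2.54
slot [ 0.4965 -0.171 ] w 0.0142 0.0149 L 0.075 yaw 1.77
slot [ 0.5523 -0.1726] w 0.015 0.0148 L 0.0739 yaw 1.99
slot [ 0.6084 -0.1743] w 0.0141 0.0145 L 0.075 yaw 2.05
```

```bash
cat >> h.py <<'E'
def pick(T,yaw,th,d):
    yaw,th=np.radians([yaw,th]); xd=np.array([-np.cos(yaw),-np.sin(yaw),0]);up=np.array([0,0,1.])
    tz=np.cos(th)*xd-np.sin(th)*up; n=np.sin(th)*xd+np.cos(th)*up; x=-n
    G=np.c_[x,np.cross(tz,x),tz]; p,M=toolm(); P=np.asarray(T)+d*tz
    print("tool shift",(M.T@(P-p)).round(4),"rot",R.from_matrix(M.T@G).as_rotvec().round(4),"shift after rot",(G.T@(P-p)).round(4))
def place(P,yaw=-1.85):
    "vertical tool, x along rack x"
    yaw=np.radians(yaw); x=np.array([np.cos(yaw),np.sin(yaw),0]);tz=np.array([0,0,-1.])
    G=np.c_[x,np.cross(tz,x),tz]; p,M=toolm(); P=np.asarray(P)
    print("tool shift",(M.T@(P-p)).round(4),"rot",R.from_matrix(M.T@G).as_rotvec().round(4),"shift after rot",(G.T@(P-p)).round(4))
E
python3 - <<'E'
from h import *
pick([.4827,.0343,.0713],-6.5,65,-.05)
E
```

```text
tool shift [ 0.1336 -0.0393  0.199 ] rot [ 0.3407 -0.3423  1.5416] shift after rot [ 0.0486 -0.1338  0.1968]
```

```bash
python3 -m inch '0.01 -0.003 0 0.0262 -0.0263 0.1186 0.65;0.01 -0.003 0 0.0262 -0.0263 0.1186 0.65;0.01 -0.003 0 0.0262 -0.0263 0.1186 0.65;0 0 0 0.0262 -0.0263 0.1186 0.65;0 0 0 0.0262 -0.0263 0.1186 0.65;0 0 0 0.0262 -0.0263 0.1186 0.65;0 0 0 0.0262 -0.0263 0.1186 0.65;0 0 0 0.0262 -0.0263 0.1186 0.65;0 0 0 0.0262 -0.0263 0.1186 0.65;0 0 0 0.0262 -0.0263 0.1186 0.65' && python3 -m inch '0 0 0 0.0262 -0.0263 0.1186 0.65;0 0 0 0.0262 -0.0263 0.1186 0.65;0 0 0 0.0262 -0.0263 0.1186 0.65;0 0 0 0 0 0 0.65;0 0 0 0 0 0 0.65';python3 - <<'E'
from h import *
pick([.4827,.0343,.0713],-6.5,65,-.05)
E
```

```text
time: 11.12
tool_pos: [0.5258, -0.0717, 0.3148]
tool_rot: [-0.009, 0.977, 0.125, -0.175]
contact_force: [-0.5, -0.3, 0.3]
gripper_width: 0.35
time: 11.53
tool_pos: [0.526, -0.0725, 0.3146]
tool_rot: [-0.012, 0.975, -0.052, -0.216]
contact_force: [0.5, 0.3, 0.1]
gripper_width: 0.351
tool shift [ 0.0534 -0.1013  0.1936] rot [ 0.0021 -0.0002  0.0063] shift after rot [ 0.0528 -0.1012  0.1938]
```

```bash
python3 -m inch '0.017 -0.034 0.01 0 0 0.006 0.65;0.018 -0.034 0.01 0 0 0 0.65;0.018 -0.033 0.01 0 0 0 0.65;0 0 0.04 0 0 0 0.65;0 0 0.04 0 0 0 0.65;0 0 0.04 0 0 0 0.65;0 0 0.04 0 0 0 0.65;0 0 0 0 0 0 0.65;0 0 0 0 0 0 0.65';python3 - <<'E'
from h import *
pick([.4827,.0343,.0713],-6.5,65,-.05)
cv2.imwrite("pics/w5.png",grab_frame("wrist"))
cv2.imwrite("pics/s5.png",cv2.resize(grab_frame("side")[170:290,210:350],(700,600)))
E
```

```text
time: 12.28
tool_pos: [0.5036, 0.031, 0.119]
tool_rot: [-0.011, 0.974, -0.056, -0.218]
contact_force: [1.0, -0.4, 1.3]
gripper_width: 0.352
tool shift [ 0.001  -0.0009  0.0021] rot [ 0.0023  0.0039 -0.0011] shift after rot [ 0.001  -0.0009  0.0021]
```

View pics/w5.png

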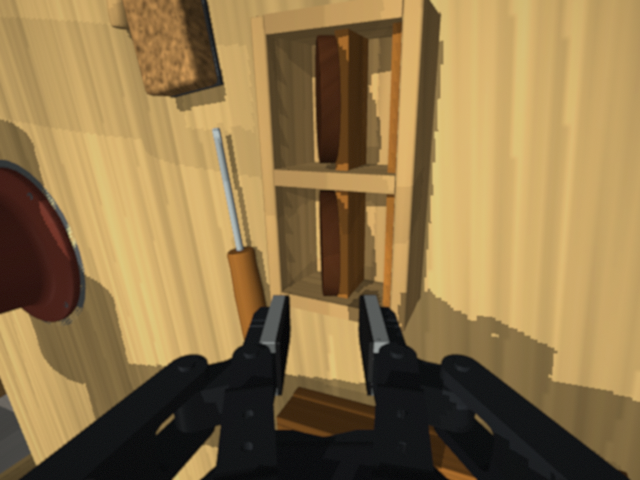

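View pics/s5.png

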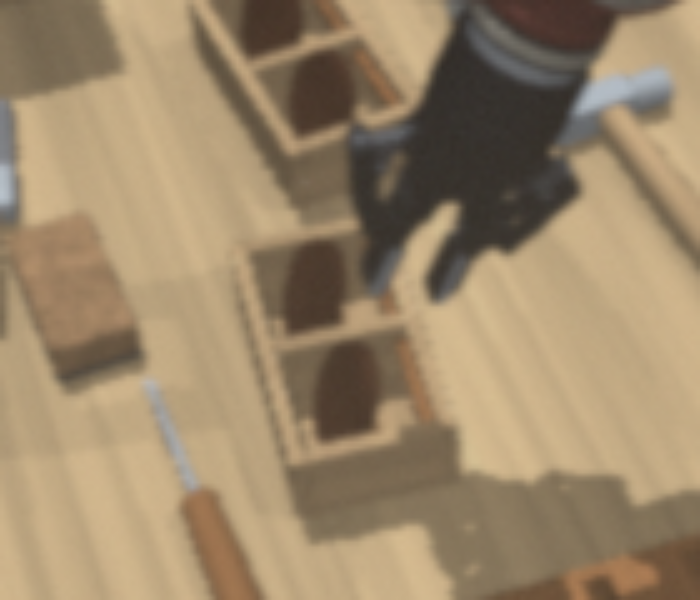

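```bash
python3 -m inch '0.003 -0.001 0.02 0 0.004 0 0.65;0 0 0.02 0 0 0 0.65;0 0 0.018 0 0 0 0.65;0 0 0.016 0 0 0 0.65;0 0 0 0 0 0 0.65;0 0 0 0 0 0 1;0 0 0 0 0 0 1;0 0 0 0 0 0 1;0 0 0 0 0 0 1;0 0 0 0 0 0 1'
python3 - <<'E'
from h import *
cv2.imwrite("pics/w6.png",grab_frame("wrist"));print(state()["gripper_width"])
E
```

```text
time: 13.22
tool_pos: [0.4795, 0.0341, 0.0554]
tool_rot: [-0.011, 0.975, -0.057, -0.213]
contact_force: [-3.4, 0.4, 6.8]
gripper_width: 0.101
0.10206018875117713
```

View pics/w6.png

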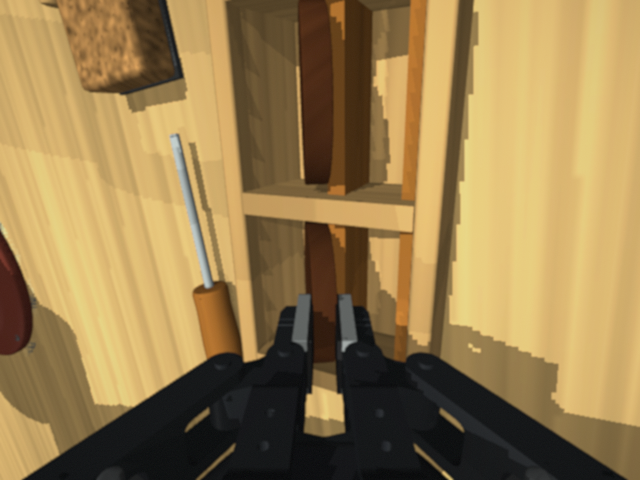

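```bash
python3 -m inch '0 0 -0.01 0 0 0 1;0 0 -0.02 0 0 0 1;0 0 -0.03 0 0 0 1;0 0 -0.03 0 0 0 1;0 0 -0.03 0 0 0 1;0 0 -0.03 0 0 0 1;0 0 0 0 0 0 1;0 0 0 0 0 0 1'
python3 - <<'E'
from h import *
cv2.imwrite("pics/w7.png",grab_frame("wrist"));cv2.imwrite("pics/s7.png",cv2.resize(grab_frame("side")[130:310,210:390],(600,600)))
place([.4407,-.169,.20])
E
```

```text
time: 13.93
tool_pos: [0.5435, 0.0271, 0.1923]
tool_rot: [-0.011, 0.976, -0.057, -0.209]
contact_force: [-0.2, -0.6, -1.4]
gripper_width: 0.1
tool shift [-0.074   0.2067  0.0218] rot [-0.0152  0.4303 -0.0833] shift after rot [-0.0934  0.1995 -0.0116]
```

View pics/w7.png

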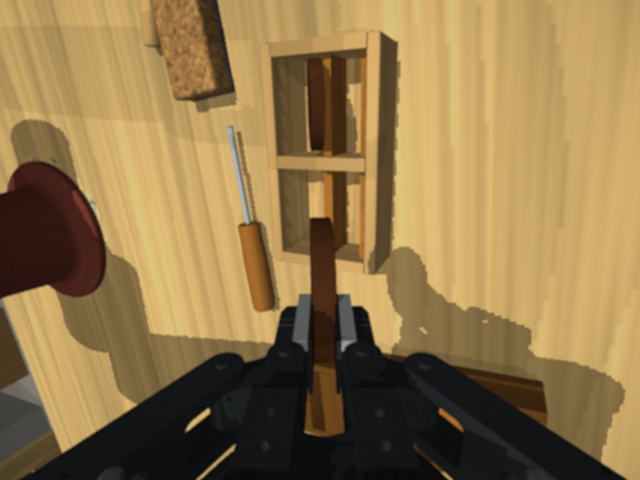

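View pics/s7.png

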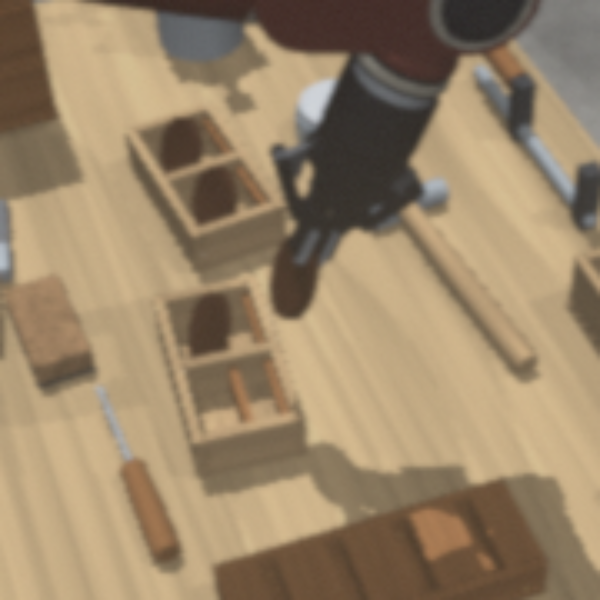

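```bash
python3 -m inch '0 0 0 -0.0038 0.1076 -0.021 1;0 0 0 -0.0038 0.1076 -0.021 1;0 0 0 -0.0038 0.1076 -0.021 1;0 0 0 -0.0038 0.1076 -0.021 1;-0.016 0.033 0 0 0 0 1;-0.016 0.033 0 0 0 0 1;-0.016 0.033 0 0 0 0 1;-0.016 0.033 0 0 0 0 1;-0.016 0.033 0 0 0 0 1;-0.014 0.034 0 0 0 0 1' && python3 -m inch '0 0 0.03 0 0 0 1;0 0 0.03 0 0 0 1;0 0 0 0 0 0 1;0 0 0 0 0 0 1';python3 - <<'E'
from h import *
import pickle
place([.4407,-.169,.12]);pickle.dump((cam("wrist"),toolm()),open("w8.pkl","wb"))
cv2.imwrite("pics/w8.png",grab_frame("wrist"));cv2.imwrite("pics/s8.png",cv2.resize(grab_frame("side")[200:380,210:390],(600,600)))
E
```

```text
time: 14.87
tool_pos: [0.4378, -0.1689, 0.1864]
tool_rot: [-0.001, 1.0, -0.015, -0.002]
contact_force: [0.9, -1.0, -0.5]
gripper_width: 0.101
time: 15.2
tool_pos: [0.4377, -0.1673, 0.1253]
tool_rot: [-0.002, 1.0, -0.016, -0.003]
contact_force: [-0.1, 0.0, 0.2]
gripper_width: 0.108
tool shift [0.0031 0.0017 0.0053] rot [-0.0035  0.0068  0.0005] shift after rot [0.0031 0.0016 0.0053]
```

View pics/w8.png

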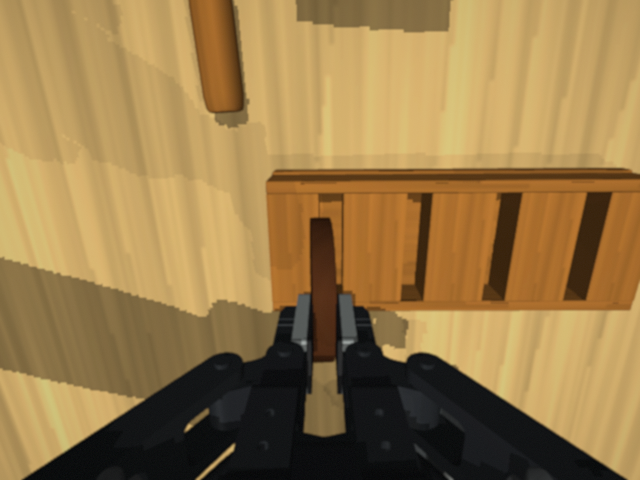

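View pics/s8.png

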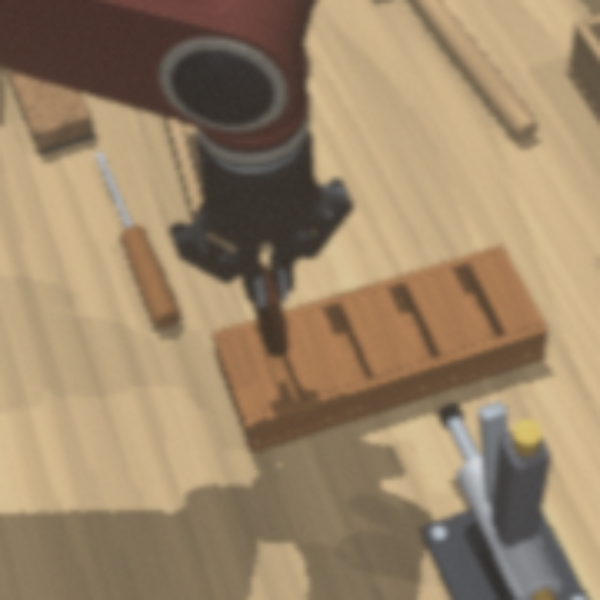

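Run:
```python
from h import *
import pickle
c,(p,M)=pickle.load(open("w8.pkl","rb"))
for u,v in((319,194),(343,194),(408,193),(432,194),(497,193),(520,194)):print((u,v),onz(c,u,v,.04).round(4))
a=cv2.imread("pics/w8.png");cv2.imwrite("pics/w8z.png",cv2.resize(a[160:370,250:400],(571,800))[:600])
```

```text
(319, 194) [ 0.4339 -0.1326  0.04  ]
(343, 194) [ 0.449  -0.1331  0.04  ]
(408, 193) [ 0.4898 -0.1338  0.04  ]
(432, 194) [ 0.5049 -0.1349  0.04  ]
(497, 193) [ 0.5455 -0.1356  0.04  ]
(520, 194) [ 0.5599 -0.1367  0.04  ]
```

View pics/w8z.png

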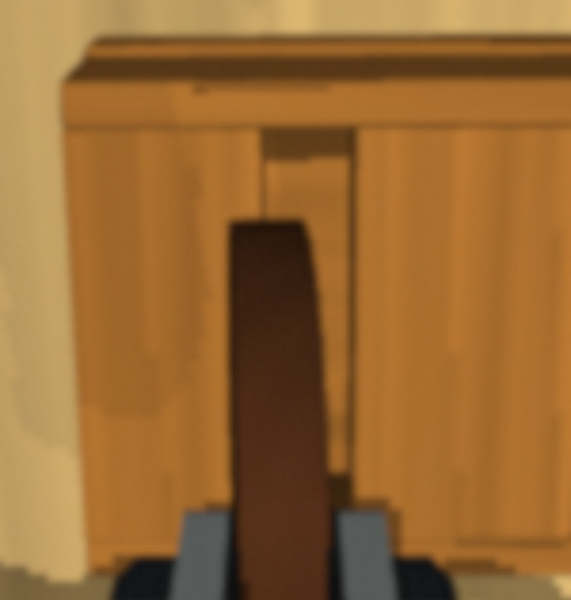

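```bash
python3 -m inch '0.004 0.002 0.012 -0.003 0.007 0 1;0 0 0.011 0 0 0 1;0 0 0 0 0 0 1;0 0 0 0 0 0 1';python3 - <<'E'
from h import *
import pickle
place([.4407,-.169,.10]);pickle.dump((cam("wrist"),toolm()),open("w9.pkl","wb"))
a=grab_frame("wrist");cv2.imwrite("pics/w9z.png",cv2.resize(a[150:370,250:400],(545,800))[:600]);b=grab_frame("side");cv2.imwrite("pics/s9.png",cv2.resize(b[260:350,260:350],(600,600),interpolation=cv2.INTER_CUBIC))
E
```

```text
time: 15.63
tool_pos: [0.444, -0.1702, 0.1054]
tool_rot: [0.001, 1.0, -0.015, 0.003]
contact_force: [0.6, 0.7, -0.3]
gripper_width: 0.094
tool shift [-0.0033 -0.0011  0.0054] rot [ 0.0025 -0.0056  0.0015] shift after rot [-0.0033 -0.0011  0.0054]
```

View pics/w9z.png

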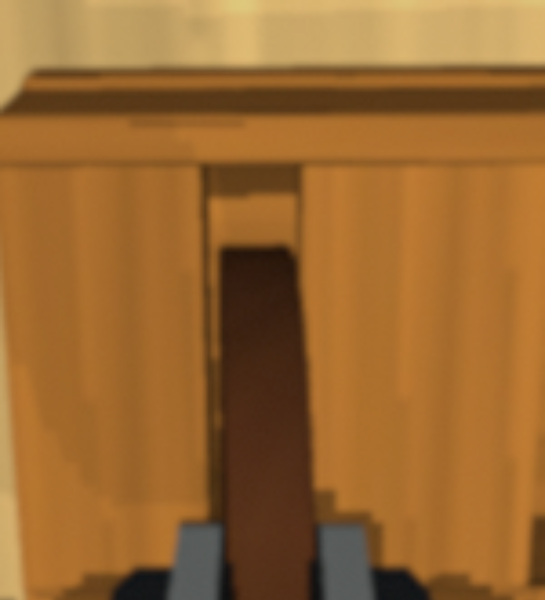

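View pics/s9.png

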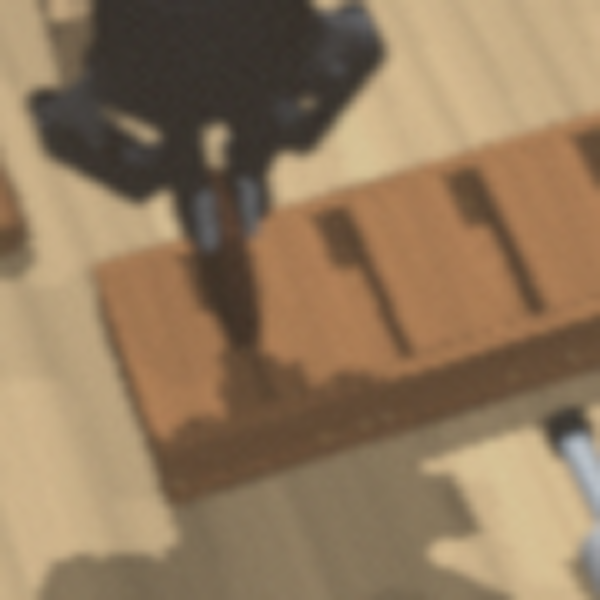

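```bash
python3 -m inch '-0.0015 -0.001 0.01 0 0 0 1;0 0 0.01 0 0 0 1;0 0 0.008 0 0 0 1;0 0 0 0 0 0 1;0 0 0 0 0 0 1';python3 - <<'E'
from h import *
print(state()["contact_force"])
a=grab_frame("wrist");cv2.imwrite("pics/w10z.png",cv2.resize(a[130:370,230:420],(475,600)))
E
```

```text
time: 16.15
tool_pos: [0.442, -0.1693, 0.0761]
tool_rot: [0.001, 1.0, -0.016, 0.002]
contact_force: [-0.6, 0.4, -0.2]
gripper_width: 0.097
[-0.63890957  0.37003005 -0.16573648]
```

View pics/w10z.png

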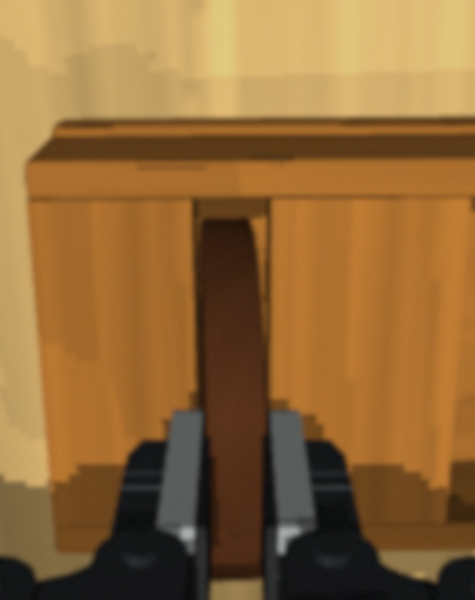

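```bash
python3 -m inch '0 0 0.005 0 0 0 1;0 0 0.004 0 0 0 1;0 0 0.003 0 0 0 1;0 0 0 0 0 0 1'; python3 -m inch '0 0 0 0 0 0 0.6;0 0 0 0 0 0 0.6;0 0 0 0 0 0 0.6;0 0 -0.02 0 0 0 0.6;0 0 -0.03 0 0 0 0.6;0 0 -0.03 0 0 0 0.6;0 0 -0.03 0 0 0 0.6;0 0 -0.03 0 0 0 0.65';python3 - <<'E'
from h import *
a=grab_frame("wrist");cv2.imwrite("pics/w11.png",a)
pick([.4914,.1199,.0689],-6.5,65,-.05)
E
```

```text
time: 16.53
tool_pos: [0.4441, -0.1705, 0.0678]
tool_rot: [0.002, 1.0, -0.016, 0.004]
contact_force: [-2.9, 2.4, 12.4]
gripper_width: 0.094
time: 17.2
tool_pos: [0.4414, -0.169, 0.206]
tool_rot: [0.001, 1.0, -0.016, 0.003]
contact_force: [0.7, -0.1, 0.3]
gripper_width: 0.353
tool shift [ 0.0572 -0.291   0.098 ] rot [ 0.0249 -0.4519  0.0792] shift after rot [ 0.0735 -0.2941  0.0753]
```

View pics/w11.png

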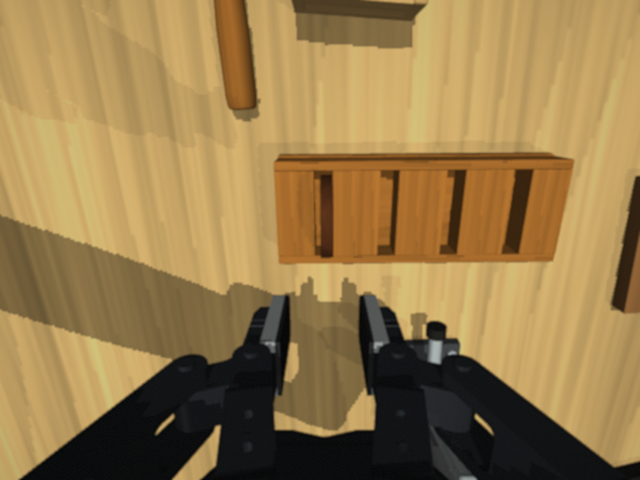

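Run:
```python
from h import *
b=grab_frame("side");cv2.imwrite("pics/s11.png",cv2.resize(b[150:350,230:430],(600,600),interpolation=cv2.INTER_CUBIC))
```

```text
(no output)
```

View pics/s11.png

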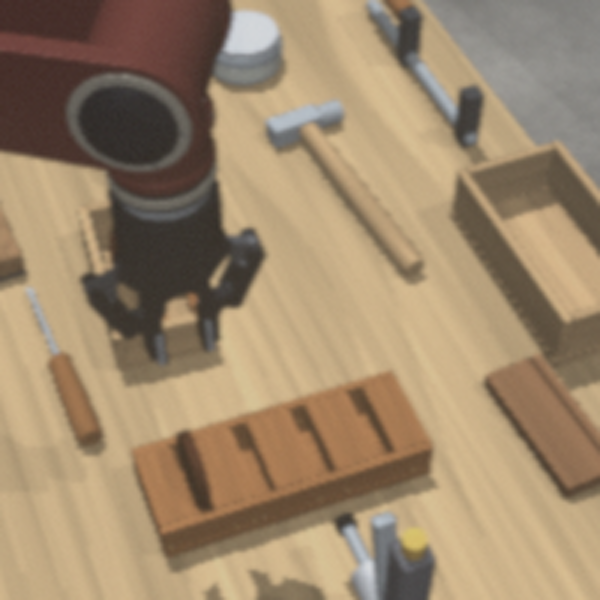

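```bash
python3 -m inch '0 0 0 0.006 -0.113 0.02 0.65;0 0 0 0.006 -0.113 0.02 0.65;0 0 0 0.006 -0.113 0.02 0.65;0 0 0 0.006 -0.113 0.02 0.65;0.009 -0.037 0 0 0 0 0.65;0.009 -0.037 0 0 0 0 0.65;0.009 -0.037 0 0 0 0 0.65;0.009 -0.037 0 0 0 0 0.65;0.009 -0.037 0 0 0 0 0.65;0.009 -0.037 0 0 0 0 0.65' && python3 -m inch '0.009 -0.036 0.01 0 0 0 0.65;0.009 -0.036 0.02 0 0 0 0.65;0 0 0.03 0 0 0 0.65;0 0 0.012 0 0 0 0.65;0 0 0 0 0 0 0.65;0 0 0 0 0 0 0.65';python3 - <<'E'
from h import *
a=grab_frame("wrist");cv2.imwrite("pics/w12.png",a)
pick([.4914,.1199,.0689],-6.5,65,-.05)
E
```

```text
time: 18.13
tool_pos: [0.5153, 0.0476, 0.1811]
tool_rot: [-0.014, 0.973, -0.055, -0.222]
contact_force: [0.4, -0.1, 0.6]
gripper_width: 0.352
time: 18.63
tool_pos: [0.5082, 0.1181, 0.1096]
tool_rot: [-0.014, 0.973, -0.056, -0.222]
contact_force: [-0.1, -0.8, 0.8]
gripper_width: 0.347
tool shift [ 0.0012  0.0001 -0.0041] rot [-0.0036  0.009  -0.0005] shift after rot [ 0.0012  0.0001 -0.0041]
```

View pics/w12.png

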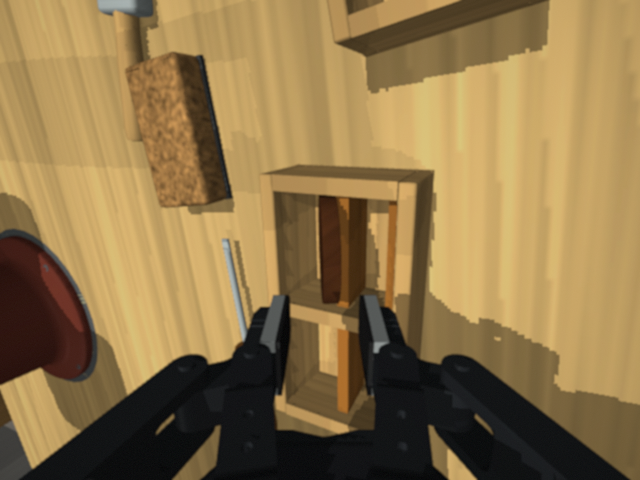

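```bash
python3 -m inch '0.003 0 0.018 0 0.008 0 0.65;0 0 0.018 0 0 0 0.65;0 0 0.016 0 0 0 0.65;0 0 0.014 0 0 0 0.65;0 0 0 0 0 0 0.65;0 0 0 0 0 0 1;0 0 0 0 0 0 1;0 0 0 0 0 0 1;0 0 0 0 0 0 1;0 0 0 0 0 0 1' && python3 -m inch '0 0 -0.01 0 0 0 1;0 0 -0.02 0 0 0 1;0 0 -0.03 0 0 0 1;0 0 -0.03 0 0 0 1;0 0 -0.03 0 0 0 1;0 0 -0.03 0 0 0 1;0 0 0 0 0 0 1;0 0 0 0 0 0 1'
python3 - <<'E'
from h import *
cv2.imwrite("pics/w13.png",grab_frame("wrist"))
place([.4966,-.171,.20])
E
```

```text
time: 19.52
tool_pos: [0.4843, 0.1217, 0.0511]
tool_rot: [-0.014, 0.975, -0.055, -0.217]
contact_force: [-4.0, -1.4, 5.9]
gripper_width: 0.103
time: 20.18
tool_pos: [0.5498, 0.1141, 0.1882]
tool_rot: [-0.014, 0.975, -0.056, -0.213]
contact_force: [0.0, -0.4, -0.8]
gripper_width: 0.105
tool shift [-0.0231  0.2891 -0.0058] rot [-0.0214  0.4343 -0.0801] shift after rot [-0.0422  0.2867 -0.0139]
```

View pics/w13.png

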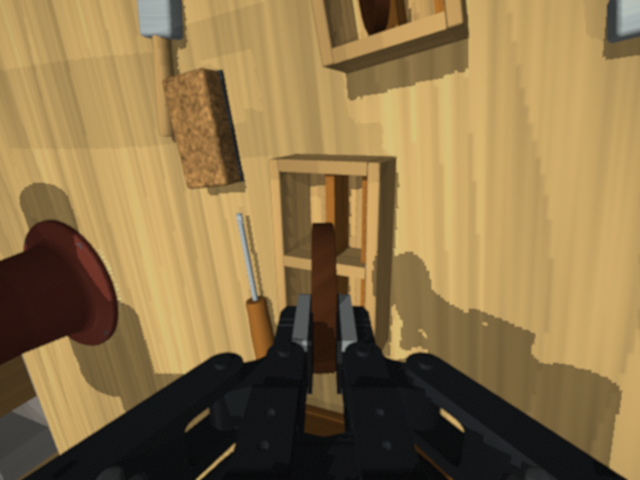

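```bash
python3 -m inch '0 0 0 -0.005 0.1086 -0.02 1;0 0 0 -0.005 0.1086 -0.02 1;0 0 0 -0.005 0.1086 -0.02 1;0 0 0 -0.006 0.1086 -0.02 1;-0.005 0.036 0 0 0 0 1;-0.005 0.036 0 0 0 0 1;-0.005 0.036 0 0 0 0 1;-0.005 0.036 0 0 0 0 1;-0.005 0.036 0 0 0 0 1;-0.005 0.036 0 0 0 0 1' && python3 -m inch '-0.005 0.035 0 0 0 0 1;-0.005 0.035 0 0 0 0 1;0 0 0.035 0 0 0 1;0 0 0.035 0 0 0 1;0 0 0 0 0 0 1;0 0 0 0 0 0 1';python3 - <<'E'
from h import *
place([.498,-.171,.105])
a=grab_frame("wrist");cv2.imwrite("pics/w14.png",a)
E
```

```text
time: 21.07
tool_pos: [0.5082, -0.1016, 0.1832]
tool_rot: [-0.001, 1.0, -0.016, -0.003]
contact_force: [1.3, 0.3, -0.9]
gripper_width: 0.101
time: 21.57
tool_pos: [0.4948, -0.1689, 0.1117]
tool_rot: [-0.002, 1.0, -0.016, -0.005]
contact_force: [0.1, 0.7, -0.8]
gripper_width: 0.101
tool shift [0.0034 0.002  0.0067] rot [-0.0036  0.0104 -0.0002] shift after rot [0.0033 0.002  0.0067]
```

View pics/w14.png

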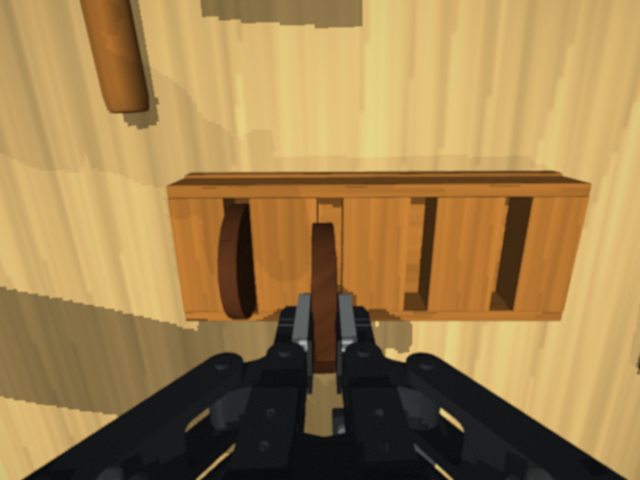

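```bash
python3 -m inch '0.0033 0.002 0.007 -0.003 0.01 0 1;0 0 0 0 0 0 1;0 0 0.01 0 0 0 1;0 0 0.01 0 0 0 1;0 0 0.008 0 0 0 1;0 0 0 0 0 0 1;0 0 0 0 0 0 1';python3 - <<'E'
from h import *
place([.498,-.171,.068])
a=grab_frame("wrist");cv2.imwrite("pics/w15z.png",cv2.resize(a[130:370,150:420],(675,600)))
E
```

```text
time: 22.2
tool_pos: [0.5004, -0.1721, 0.0793]
tool_rot: [0.001, 1.0, -0.016, 0.003]
contact_force: [-1.0, -0.2, -0.9]
gripper_width: 0.104
tool shift [-0.0025 -0.001   0.0113] rot [ 0.002  -0.0054  0.0001] shift after rot [-0.0025 -0.001   0.0113]
```

View pics/w15z.png

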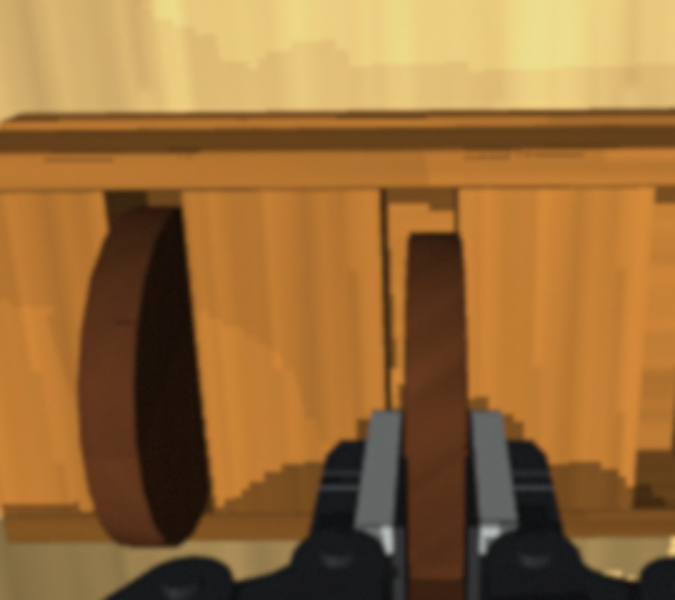

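```bash
python3 -m inch '-0.0027 -0.001 0 0 -0.005 0 1;0 0 0 0 0 0 1;0 0 0 0 0 0 1';python3 - <<'E'
from h import *
place([.498,-.171,.068])
a=grab_frame("wrist");cv2.imwrite("pics/w16z.png",cv2.resize(a[130:370,150:420],(675,600)))
E
```

```text
time: 22.5
tool_pos: [0.4985, -0.1714, 0.0805]
tool_rot: [0.002, 1.0, -0.016, 0.001]
contact_force: [0.0, -0.5, 0.2]
gripper_width: 0.103
tool shift [-0.0006 -0.0004  0.0125] rot [ 0.003  -0.0026  0.0001] shift after rot [-0.0006 -0.0004  0.0125]
```

View pics/w16z.png

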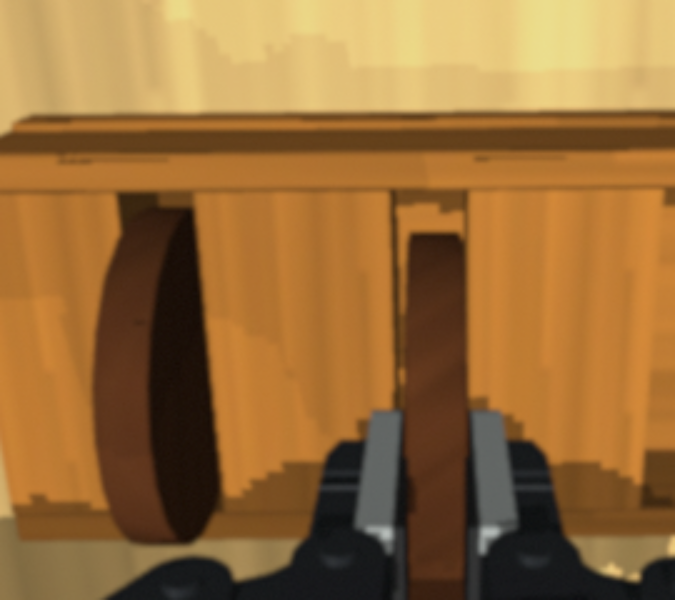

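Centred. Down and release.

```bash
python3 -m inch '-0.0005 0 0.005 0 0 0 1;0 0 0.004 0 0 0 1;0 0 0.003 0 0 0 1;0 0 0 0 0 0 1'; python3 -m inch '0 0 0 0 0 0 0.6;0 0 0 0 0 0 0.6;0 0 0 0 0 0 0.6;0 0 -0.02 0 0 0 0.6;0 0 -0.03 0 0 0 0.6;0 0 -0.03 0 0 0 0.6;0 0 -0.03 0 0 0 0.6;0 0 -0.03 0 0 0 0.65';python3 - <<'E'
from h import *
a=grab_frame("wrist");cv2.imwrite("pics/w17.png",a)
pick([.5482,.2893,.0706],5.2,65,-.05)
E
```

```text
time: 22.88
tool_pos: [0.4971, -0.1711, 0.0671]
tool_rot: [0.001, 1.0, -0.016, -0.0]
contact_force: [0.4, -0.8, -0.6]
gripper_width: 0.097
time: 23.55
tool_pos: [0.4975, -0.171, 0.2101]
tool_rot: [0.002, 1.0, -0.016, 0.001]
contact_force: [1.1, -0.0, -0.0]
gripper_width: 0.354
tool shift [ 0.0522 -0.4665  0.0989] rot [-0.0181 -0.4482 -0.123 ] shift after rot [ 0.143  -0.4556  0.0458]
```

View pics/w17.png

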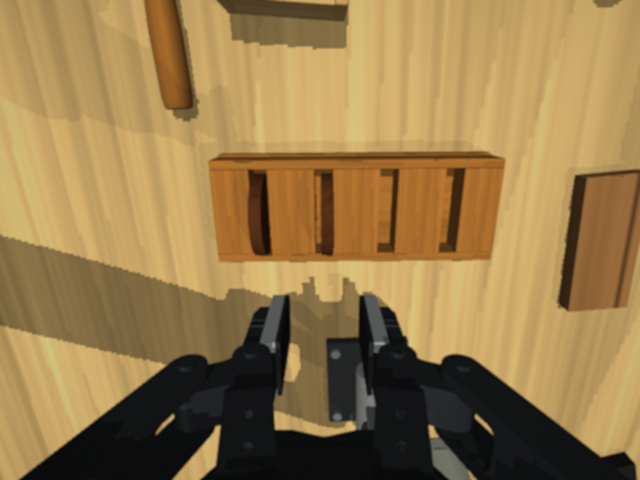

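```bash
python3 -m inch '0 0 0 -0.0045 -0.112 -0.031 0.65;0 0 0 -0.0045 -0.112 -0.031 0.65;0 0 0 -0.0045 -0.112 -0.031 0.65;0 0 0 -0.0045 -0.112 -0.031 0.65;0.011 -0.035 0 0 0 0 0.65;0.011 -0.035 0 0 0 0 0.65;0.011 -0.035 0 0 0 0 0.65;0.011 -0.035 0 0 0 0 0.65;0.011 -0.035 0 0 0 0 0.65;0.011 -0.035 0 0 0 0 0.65' && python3 -m inch '0.011 -0.035 0 0 0 0 0.65;0.011 -0.035 0 0 0 0 0.65;0.011 -0.035 0 0 0 0 0.65;0.011 -0.035 0 0 0 0 0.65;0.011 -0.035 0 0 0 0 0.65;0.011 -0.035 0.02 0 0 0 0.65;0.011 -0.035 0.02 0 0 0 0.65;0 0 0 0 0 0 0.65;0 0 0 0 0 0 0.65';python3 - <<'E'
from h import *
a=grab_frame("wrist");cv2.imwrite("pics/w18.png",a)
pick([.5482,.2893,.0706],5.2,65,-.05)
E
```

```text
time: 24.43
tool_pos: [0.538, 0.0455, 0.1811]
tool_rot: [0.007, 0.974, 0.045, -0.221]
contact_force: [0.7, -0.1, 0.4]
gripper_width: 0.349
time: 25.18
tool_pos: [0.5655, 0.294, 0.1112]
tool_rot: [0.008, 0.974, 0.047, -0.223]
contact_force: [0.3, -0.9, 0.6]
gripper_width: 0.349
tool shift [ 0.0008  0.0021 -0.0038] rot [-0.0046  0.0114  0.0046] shift after rot [ 0.0008  0.0021 -0.0037]
```

View pics/w18.png

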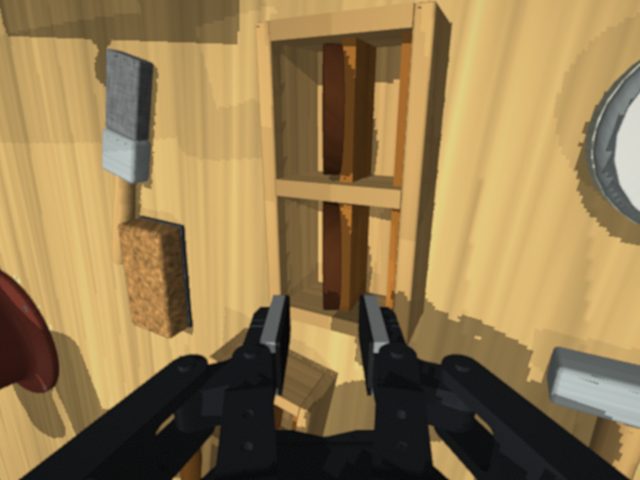

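```bash
python3 -m inch '0.004 0.002 0.018 -0.004 0.008 0 0.65;0 0 0.018 0 0 0 0.65;0 0 0.016 0 0 0 0.65;0 0 0.015 0 0 0 0.65;0 0 0 0 0 0 0.65;0 0 0 0 0 0 1;0 0 0 0 0 0 1;0 0 0 0 0 0 1;0 0 0 0 0 0 1;0 0 0 0 0 0 1' && python3 -m inch '0 0 -0.01 0 0 0 1;0 0 -0.02 0 0 0 1;0 0 -0.03 0 0 0 1;0 0 -0.03 0 0 0 1;0 0 -0.03 0 0 0 1;0 0 -0.03 0 0 0 1;0 0 0 0 0 0 1;0 0 0 0 0 0 1'
python3 - <<'E'
from h import *
cv2.imwrite("pics/w19.png",grab_frame("wrist"))
place([.5535,-.1727,.19])
E
```

```text
time: 26.07
tool_pos: [0.5429, 0.2884, 0.0528]
tool_rot: [0.009, 0.975, 0.046, -0.217]
contact_force: [-3.4, -3.5, 4.4]
gripper_width: 0.099
time: 26.73
tool_pos: [0.6086, 0.2949, 0.1904]
tool_rot: [0.007, 0.976, 0.046, -0.213]
contact_force: [0.5, -0.1, -0.6]
gripper_width: 0.098
tool shift [-0.0893  0.4602  0.0372] rot [0.0232 0.4348 0.1243] shift after rot [-0.0383  0.4687 -0.002 ]
```

View pics/w19.png

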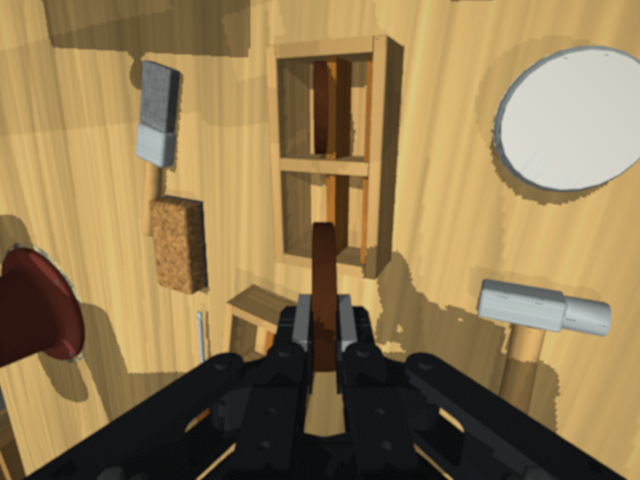

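```bash
python3 -m inch '0 0 0 0.006 0.1087 0.031 1;0 0 0 0.006 0.1087 0.031 1;0 0 0 0.006 0.1087 0.031 1;0 0 0 0.006 0.1087 0.031 1;-0.003 0.036 0 0 0 0 1;-0.003 0.036 0 0 0 0 1;-0.003 0.036 0 0 0 0 1;-0.003 0.036 0 0 0 0 1;-0.003 0.036 0 0 0 0 1;-0.003 0.036 0 0 0 0 1' && python3 -m inch '-0.003 0.036 0 0 0 0 1;-0.003 0.036 0 0 0 0 1;-0.003 0.036 0 0 0 0 1;-0.003 0.036 0 0 0 0 1;-0.003 0.036 0 0 0 0 1;-0.003 0.036 0 0 0 0 1;-0.002 0.036 0 0 0 0 1;0 0 0.035 0 0 0 1;0 0 0.035 0 0 0 1;0 0 0 0 0 0 1' && python3 -m inch '0 0 0 0 0 0 1; 0 0 0 0 0 0 1';python3 - <<'E'
from h import *
place([.5535,-.1727,.105])
a=grab_frame("wrist");cv2.imwrite("pics/w20.png",a)
E
```

```text
time: 27.62
tool_pos: [0.5791, 0.0776, 0.1849]
tool_rot: [0.0, 1.0, -0.016, -0.003]
contact_force: [0.0, 0.2, 0.8]
gripper_width: 0.101
time: 28.45
tool_pos: [0.5464, -0.1703, 0.1077]
tool_rot: [-0.003, 1.0, -0.017, -0.009]
contact_force: [-1.2, 0.7, -2.6]
gripper_width: 0.1
time: 28.62
tool_pos: [0.5528, -0.1719, 0.1179]
tool_rot: [0.0, 1.0, -0.016, -0.002]
contact_force: [0.2, -0.4, 0.2]
gripper_width: 0.104
tool shift [0.0007 0.0007 0.0129] rot [0.0004 0.0033 0.001 ] shift after rot [0.0007 0.0007 0.0129]
```

View pics/w20.png

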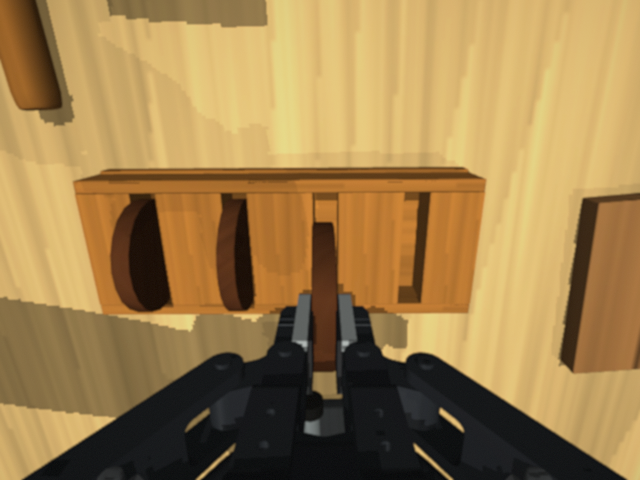

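```bash
python3 -m inch '0.001 0.0005 0.013 0 0 0 1;0 0 0.01 0 0 0 1;0 0 0.008 0 0 0 1;0 0 0.006 0 0 0 1;0 0 0 0 0 0 1;0 0 0 0 0 0 1;0 0 0 0 0 0 1';python3 - <<'E'
from h import *
place([.5535,-.1727,.068])
a=grab_frame("wrist");cv2.imwrite("pics/w21z.png",cv2.resize(a[130:370,150:420],(675,600)))
E
```

```text
time: 29.25
tool_pos: [0.5538, -0.173, 0.0808]
tool_rot: [0.0, 1.0, -0.016, -0.002]
contact_force: [0.4, -0.1, -0.5]
gripper_width: 0.098
tool shift [-0.0003 -0.0003  0.0128] rot [0.0006 0.003  0.0003] shift after rot [-0.0003 -0.0003  0.0128]
```

View pics/w21z.png

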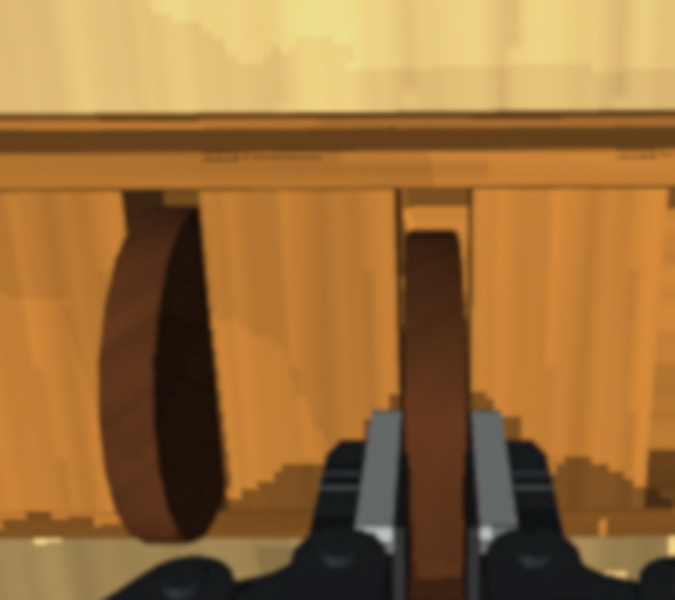

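Centred; lower and release.

```bash
python3 -m inch '0 0 0.005 0 0 0 1;0 0 0.004 0 0 0 1;0 0 0.003 0 0 0 1;0 0 0 0 0 0 1;0 0 0 0 0 0 1'; python3 -m inch '0 0 0 0 0 0 0.6;0 0 0 0 0 0 0.6;0 0 0 0 0 0 0.6;0 0 -0.02 0 0 0 0.6;0 0 -0.03 0 0 0 0.6;0 0 -0.03 0 0 0 0.6;0 0 -0.03 0 0 0 0.6;0 0 -0.03 0 0 0 0.65;0 0 0 0 0 0 0.65';python3 - <<'E'
from h import *
a=grab_frame("wrist");cv2.imwrite("pics/w22.png",a)
pick([.5394,.3748,.0724],5.2,66,-.05)
E
```

```text
time: 29.72
tool_pos: [0.5533, -0.1728, 0.0681]
tool_rot: [0.0, 1.0, -0.016, -0.002]
contact_force: [0.2, -0.1, 0.1]
gripper_width: 0.1
time: 30.47
tool_pos: [0.5576, -0.1745, 0.2172]
tool_rot: [0.003, 1.0, -0.016, 0.004]
contact_force: [1.1, 0.2, 0.5]
gripper_width: 0.349
tool shift [-0.0149 -0.5508  0.0936] rot [-0.0213 -0.4235 -0.1218] shift after rot [ 0.0875 -0.548   0.0661]
```

View pics/w22.png

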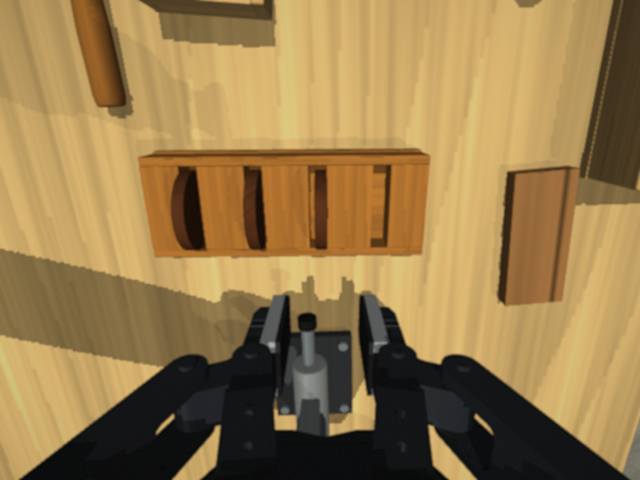

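```bash
python3 -m inch '0 0 0 -0.005 -0.107 -0.03 0.65;0 0 0 -0.005 -0.107 -0.03 0.65;0 0 0 -0.005 -0.107 -0.03 0.65;0 0 0 -0.005 -0.107 -0.03 0.65;0.006 -0.0365 0 0 0 0 0.65;0.006 -0.0365 0 0 0 0 0.65;0.006 -0.0365 0 0 0 0 0.65;0.006 -0.0365 0 0 0 0 0.65;0.006 -0.0365 0 0 0 0 0.65;0.006 -0.0365 0 0 0 0 0.65' && python3 -m inch '0.006 -0.0365 0 0 0 0 0.65;0.006 -0.0365 0 0 0 0 0.65;0.006 -0.0365 0 0 0 0 0.65;0.006 -0.0365 0 0 0 0 0.65;0.006 -0.0365 0 0 0 0 0.65;0.006 -0.0365 0 0 0 0 0.65;0.006 -0.0365 0 0 0 0 0.65;0.006 -0.0365 0 0 0 0 0.65;0.004 -0.037 0.02 0 0 0 0.65;0 0 0.03 0 0 0 0.65' && python3 -m inch '0 0 0 0 0 0 0.65;0 0 0 0 0 0 0.65;0 0 0 0 0 0 0.65';python3 - <<'E'
from h import *
a=grab_frame("wrist");cv2.imwrite("pics/w23.png",a)
pick([.5394,.3748,.0724],5.2,66,-.05)
E
```

```text
time: 31.35
tool_pos: [0.5664, 0.05, 0.1931]
tool_rot: [0.007, 0.976, 0.044, -0.215]
contact_force: [1.4, 0.2, -0.4]
gripper_width: 0.352
time: 32.18
tool_pos: [0.5648, 0.3846, 0.1307]
tool_rot: [0.005, 0.976, 0.047, -0.211]
contact_force: [-0.0, 0.1, 0.1]
gripper_width: 0.351
time: 32.43
tool_pos: [0.5649, 0.3773, 0.13]
tool_rot: [0.007, 0.976, 0.043, -0.214]
contact_force: [0.2, -0.2, 0.8]
gripper_width: 0.352
tool shift [-0.0001  0.0003  0.0145] rot [-0.0072  0.0108 -0.0008] shift after rot [-0.0003  0.0002  0.0145]
```

View pics/w23.png

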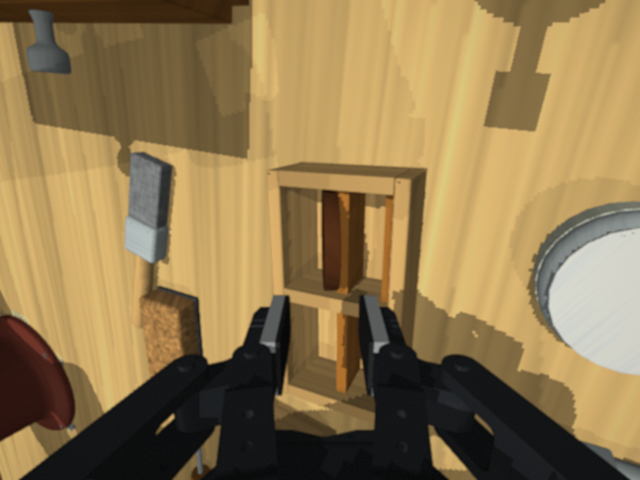

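```bash
python3 -m inch '0.0045 0 0.02 -0.005 0.004 0 0.65;0 0 0.02 0 0 0 0.65;0 0 0.018 0 0 0 0.65;0 0 0.015 0 0 0 0.65;0 0 0.012 0 0 0 0.65;0 0 0 0 0 0 0.65;0 0 0 0 0 0 1;0 0 0 0 0 0 1;0 0 0 0 0 0 1;0 0 0 0 0 0 1' && python3 -m inch '0 0 0 0 0 0 1;0 0 -0.01 0 0 0 1;0 0 -0.02 0 0 0 1;0 0 -0.03 0 0 0 1;0 0 -0.03 0 0 0 1;0 0 -0.03 0 0 0 1;0 0 -0.03 0 0 0 1;0 0 0 0 0 0 1;0 0 0 0 0 0 1;0 0 0 0 0 0 1'
python3 - <<'E'
from h import *
cv2.imwrite("pics/w24.png",grab_frame("wrist"))
place([.6095,-.1743,.19])
E
```

```text
time: 33.32
tool_pos: [0.5339, 0.3757, 0.0523]
tool_rot: [0.009, 0.976, 0.045, -0.212]
contact_force: [-2.5, -2.5, 3.5]
gripper_width: 0.097
time: 34.15
tool_pos: [0.5952, 0.3809, 0.1864]
tool_rot: [0.009, 0.976, 0.044, -0.212]
contact_force: [-0.2, -0.5, -1.1]
gripper_width: 0.1
tool shift [-0.0342  0.5541  0.0102] rot [0.026  0.4291 0.1212] shift after rot [ 0.0329  0.5543 -0.0047]
```

View pics/w24.png

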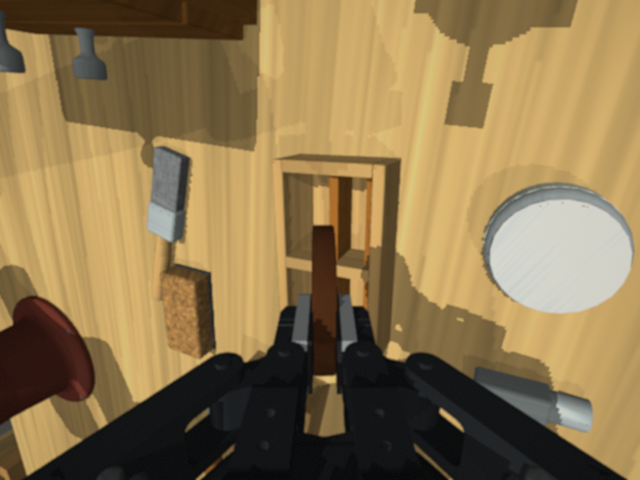

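```bash
python3 -m inch '0 0 0 0.0065 0.1073 0.0303 1;0 0 0 0.0065 0.1073 0.0303 1;0 0 0 0.0065 0.1073 0.0303 1;0 0 0 0.0065 0.1073 0.0303 1;0.0022 0.037 0 0 0 0 1;0.0022 0.037 0 0 0 0 1;0.0022 0.037 0 0 0 0 1;0.0022 0.037 0 0 0 0 1;0.0022 0.037 0 0 0 0 1;0.0022 0.037 0 0 0 0 1' && python3 -m inch '0.0022 0.037 0 0 0 0 1;0.0022 0.037 0 0 0 0 1;0.0022 0.037 0 0 0 0 1;0.0022 0.037 0 0 0 0 1;0.0022 0.037 0 0 0 0 1;0.0022 0.037 0 0 0 0 1;0.0022 0.037 0 0 0 0 1;0.0022 0.037 0 0 0 0 1;0.0022 0.036 0 0 0 0 1;0 0 0.03 0 0 0 1' && python3 -m inch '0 0 0.035 0 0 0 1;0 0 0 0 0 0 1; 0 0 0 0 0 0 1; 0 0 0 0 0 0 1';python3 - <<'E'
from h import *
place([.6095,-.1743,.105])
a=grab_frame("wrist");cv2.imwrite("pics/w25.png",a)
E
```

```text
time: 35.03
tool_pos: [0.5993, 0.1571, 0.1844]
tool_rot: [-0.0, 1.0, -0.016, -0.001]
contact_force: [0.4, 0.0, -1.6]
gripper_width: 0.106
time: 35.87
tool_pos: [0.6128, -0.1808, 0.1615]
tool_rot: [0.003, 1.0, -0.019, 0.006]
contact_force: [1.9, 0.3, 1.1]
gripper_width: 0.101
time: 36.2
tool_pos: [0.6103, -0.1732, 0.1217]
tool_rot: [-0.001, 1.0, -0.016, 0.001]
contact_force: [0.1, 0.0, 1.1]
gripper_width: 0.098
tool shift [-0.0008  0.0012  0.0167] rot [-0.0014 -0.0015  0.0006] shift after rot [-0.0008  0.0012  0.0167]
```

View pics/w25.png

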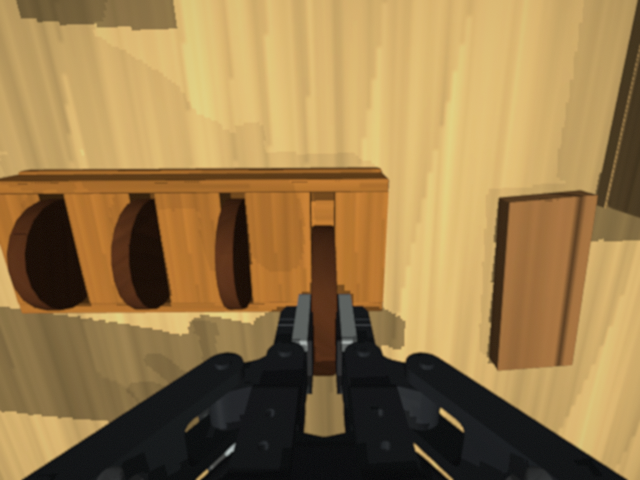

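```bash
python3 -m inch '-0.0005 0.001 0.015 0 0 0 1;0 0 0.012 0 0 0 1;0 0 0.008 0 0 0 1;0 0 0.006 0 0 0 1;0 0 0 0 0 0 1;0 0 0 0 0 0 1;0 0 0 0 0 0 1';python3 - <<'E'
from h import *
place([.6095,-.1743,.068])
a=grab_frame("wrist");cv2.imwrite("pics/w26z.png",cv2.resize(a[130:370,150:420],(675,600)))
E
```

```text
time: 36.83
tool_pos: [0.6103, -0.1748, 0.0809]
tool_rot: [-0.0, 1.0, -0.016, 0.001]
contact_force: [0.2, 0.2, -0.1]
gripper_width: 0.103
tool shift [-0.0009 -0.0005  0.0129] rot [-0.0009 -0.0026 -0.    ] shift after rot [-0.0008 -0.0005  0.0129]
```

View pics/w26z.png

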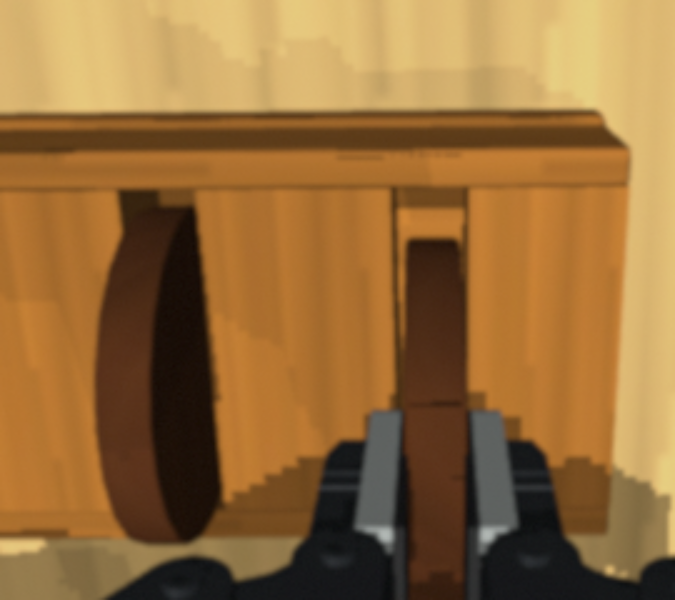

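```bash
python3 -m inch '-0.0005 0 0.005 0 0 0 1;0 0 0.004 0 0 0 1;0 0 0.003 0 0 0 1;0 0 0 0 0 0 1;0 0 0 0 0 0 1'; python3 -m inch '0 0 0 0 0 0 0.6;0 0 0 0 0 0 0.6;0 0 0 0 0 0 0.6;0 0 -0.02 0 0 0 0.6;0 0 -0.03 0 0 0 0.6;0 0 -0.04 0 0 0 0.6;0 0 -0.04 0 0 0 0.6;0 0 -0.04 0 0 0 0;0 0 -0.04 0 0 -0.12 0;0 0 -0.04 0 0 -0.12 0' && python3 -m inch '0 0 -0.04 0 0 -0.12 0;0 0 -0.02 0 0 -0.12 0;0 0 0 0 0 -0.12 0;0 0 0 0 0 -0.12 0;0 0 0 0 0 -0.12 0;0 0 0 0 0 -0.12 0;0 0 0 0 0 -0.12 0;0 0 0 0 0 -0.12 0;0 0 0 0 0 -0.12 0;0 0 0 0 0 -0.12 0' && python3 -m inch '0 -0.03 0 0 0 -0.12 0;0 -0.03 0 0 0 0 0;0 -0.03 0 0 0 0 0;0 0 0 0 0 0 0;0 0 0 0 0 0 0'
python3 - <<'E'
from h import *
import pickle
c=cam("wrist");a=grab_frame("wrist");cv2.imwrite("pics/w27.png",a);pickle.dump(c,open("w27.pkl","wb"))
for n in("side","top"):cv2.imwrite(f"pics/{n}27.png",grab_frame(n))
E
```

```text
time: 37.3
tool_pos: [0.6093, -0.1745, 0.0681]
tool_rot: [-0.001, 1.0, -0.016, 0.001]
contact_force: [0.3, -0.3, 0.9]
gripper_width: 0.1
time: 38.13
tool_pos: [0.6087, -0.1748, 0.321]
tool_rot: [-0.0, 0.994, 0.107, 0.002]
contact_force: [0.8, -0.2, 0.6]
gripper_width: 0.812
time: 38.97
tool_pos: [0.6089, -0.1749, 0.3788]
tool_rot: [0.0, 0.76, 0.649, 0.001]
contact_force: [0.1, 0.5, 0.1]
gripper_width: 1.001
time: 39.38
tool_pos: [0.5186, -0.1675, 0.3792]
tool_rot: [0.001, 0.722, 0.691, 0.002]
contact_force: [-0.4, 0.2, -0.2]
gripper_width: 0.997
```

View pics/w27.png

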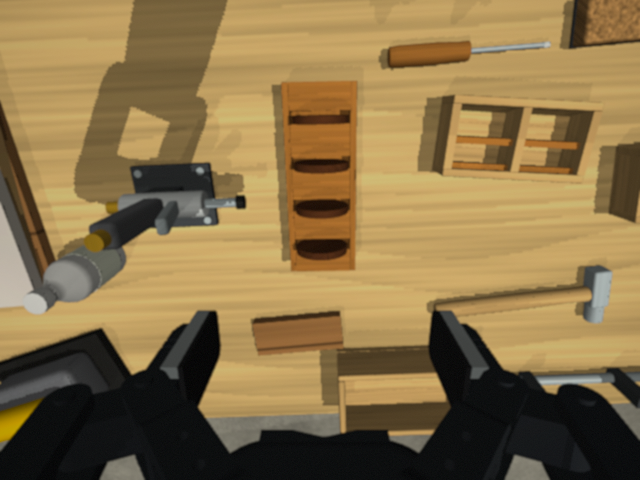

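View pics/side27.png

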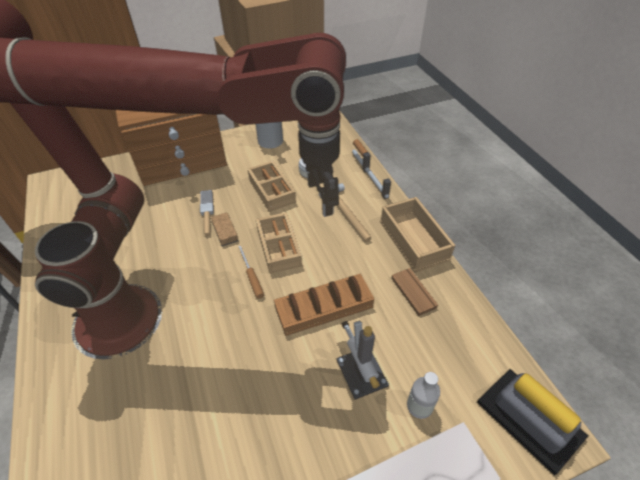

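View pics/top27.png

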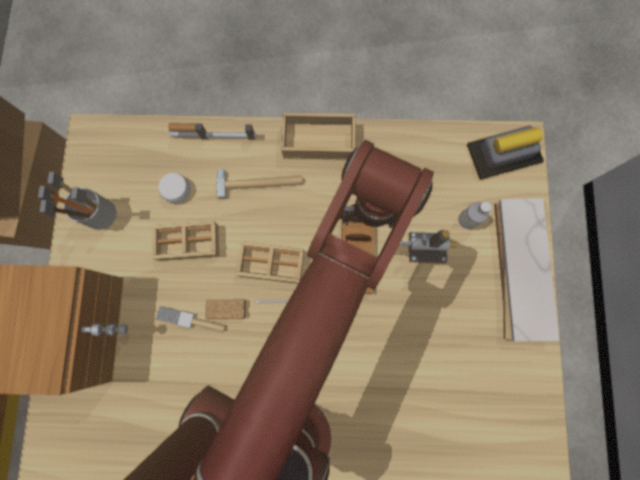

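Run:
```python
import cv2
a=cv2.imread("pics/w27.png");cv2.imwrite("pics/w27g.png",cv2.resize(a[140:280,70:260],(760,560),interpolation=cv2.INTER_CUBIC))
b=cv2.imread("pics/side27.png");cv2.imwrite("pics/s27g.png",cv2.resize(b[310:405,325:400],(474,600),interpolation=cv2.INTER_CUBIC))
b=cv2.imread("pics/top27.png");cv2.imwrite("pics/t27g.png",cv2.resize(b[215:280,390:470],(738,600),interpolation=cv2.INTER_CUBIC))
```

```text
(no output)
```

View pics/w27g.png

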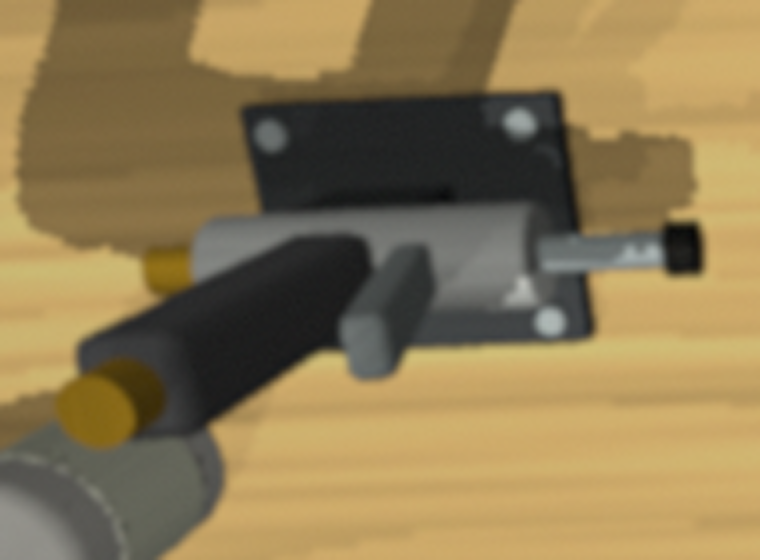

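View pics/s27g.png

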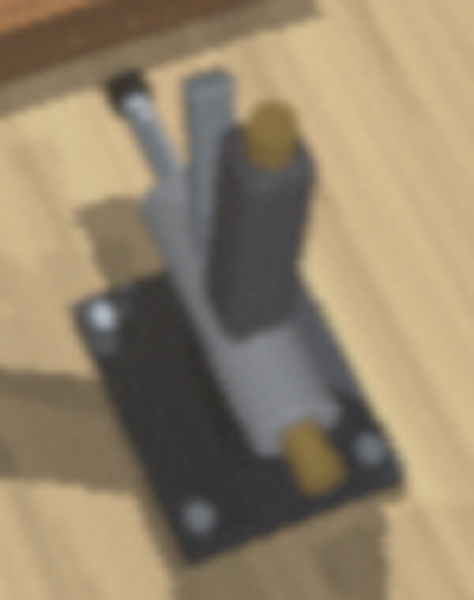

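View pics/t27g.png

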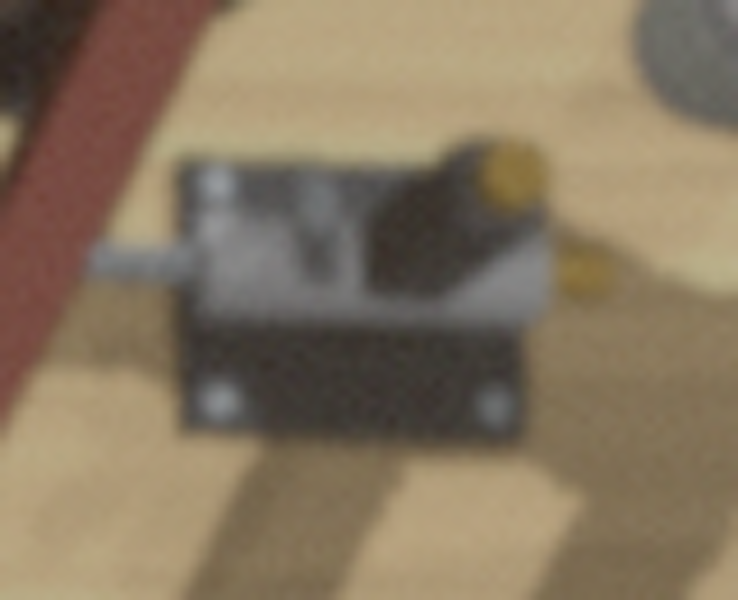

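Run:
```python
from h import *
import pickle
C={"w":pickle.load(open("w27.pkl","rb")),"s":cam("side"),"t":cam("top")}
def tri(px):
    A=np.zeros((3,3));b=np.zeros(3)
    for k,(u,v) in px.items():
        o,d=ray(C[k],u,v);d/=np.linalg.norm(d);Pm=np.eye(3)-np.outer(d,d);A+=Pm;b+=Pm@o
    X=np.linalg.solve(A,b);return X.round(4)
S={"w":(94.25,243),"s":(368.2,330.3),"t":(445.8,234.3)};T={"w":(162.5,227),"s":(358.2,322.3),"t":(424.5,235.6)}
for n,D,z in(("stub",S,.204),("trig",T,.162)):
    print(n,tri(D),{k:onz(C[k],*p,z).round(4).tolist() for k,p in D.items()})
q=lambda u,v:(70+u/4,140+v/4)
P=[onz(C["w"],*q(*p),.008)[:2].round(4).tolist() for p in((245,106),(555,95),(590,335))];print("plate",P)
P=[onz(C["w"],*q(*p),.012)[:2] for p in((270,134),(519,121),(549,321))];print("bolts",np.array(P).round(4),[np.degrees(np.arctan2(-(P[1]-P[0])[0],(P[1]-P[0])[1]))], P[0]+P[2])
s=lambda u,v:(325+u/6.32,310+v/6.316)
P=[onz(C["s"],*s(*p),.01)[:2] for p in((103,315),(198,517),(371,450))];print("bolts side",np.array(P).round(4),np.degrees(np.arctan2(-(P[0]-P[1])[0],(P[0]-P[1])[1])),(P[0]+P[2])/2)
```

```text
stub [ 0.5394 -0.3828  0.1983] {'w': [0.5386, -0.3802, 0.204], 's': [0.539, -0.3863, 0.204], 't': [0.5359, -0.3795, 0.204]}
trig [ 0.541  -0.3369  0.1577] {'w': [0.5384, -0.3346, 0.162], 's': [0.541, -0.339, 0.162], 't': [0.5402, -0.3359, 0.162]}
plate [[0.4941, -0.4342], [0.4953, -0.3265], [0.5818, -0.3266]]
bolts [[ 0.5035 -0.4256]
 [ 0.503  -0.339 ]
 [ 0.5748 -0.3393]] [np.float64(0.3234935755720181)] [ 1.0782517  -0.76494151]
bolts side [[ 0.5051 -0.3391]
 [ 0.5052 -0.426 ]
 [ 0.576  -0.4265]] 0.07719441853586718 [ 0.54054583 -0.38278347]
```

```bash
cat >> h.py <<'E'
def gun(P): 
    z=np.array([0,0,-1.]);x=np.array([0,1.,0]);G=np.c_[x,np.cross(z,x),z];p,M=toolm()
    print("rot",R.from_matrix(M.T@G).as_rotvec().round(4),"shift after rot",(G.T@(np.asarray(P)-p)).round(4))
E
python3 - <<'E'
from h import *
gun([.5395,-.3685,.26])
E
```

```text
rot [ 0.0027 -0.001  -0.0429] shift after rot [-0.2009  0.0195  0.1186]
```

```bash
python3 -m inch '0 0 0 0.003 0 -0.043 0;-0.034 0.003 0.01 0 0 0 0;-0.034 0.003 0.01 0 0 0 0;-0.034 0.003 0.01 0 0 0 0;-0.034 0.003 0.02 0 0 0 0;-0.034 0.003 0.03 0 0 0 0;-0.031 0.0035 0.03 0 0 0 0;0 0 0 0 0 0 0;0 0 0 0 0 0 0;0 0 0 0 0 0 0'
python3 - <<'E'
from h import *
import pickle
gun([.5395,-.3685,.14])
c=cam("wrist");a=grab_frame("wrist");cv2.imwrite("pics/w28.png",a);pickle.dump(c,open("w28.pkl","wb"))
E
```

```text
time: 40.37
tool_pos: [0.5381, -0.3645, 0.2717]
tool_rot: [-0.001, 0.707, 0.707, 0.0]
contact_force: [-0.2, 0.2, -0.4]
gripper_width: 1.002
rot [-0.0009 -0.0017  0.0001] shift after rot [-0.004   0.0014  0.1317]
```

View pics/w28.png

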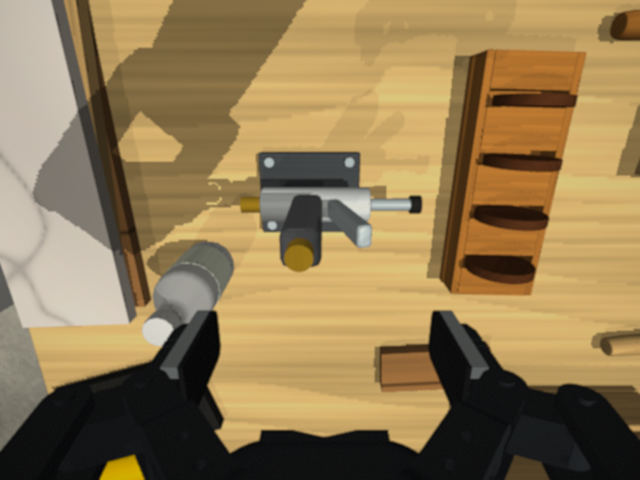

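Run:
```python
from h import *
import pickle
c=pickle.load(open("w28.pkl","rb"));print(onz(c,299,255,.204),onz(c,364,234,.162))
```

```text
[ 0.53649848 -0.38040937  0.204     ] [ 0.53678514 -0.33612787  0.162     ]
```

```bash
python3 -m inch '-0.001 0 0.03 0 0 0 0;0 0 0.03 0 0 0 0;0 0 0.02 0 0 0 0;0 0 0.01 0 0 0 0;0 0 0 0 0 0 0;0 0 0 0 0 0 0'
python3 - <<'E'
from h import *
gun([.538,-.3655,.14])
a=grab_frame("wrist");cv2.imwrite("pics/w29.png",a)
E
```

```text
time: 40.92
tool_pos: [0.5381, -0.3651, 0.1836]
tool_rot: [0.0, 0.707, 0.707, 0.0]
contact_force: [-0.0, -0.6, -0.3]
gripper_width: 1.0
rot [0.0009 0.0004 0.0009] shift after rot [-0.0004 -0.0001  0.0436]
```

View pics/w29.png

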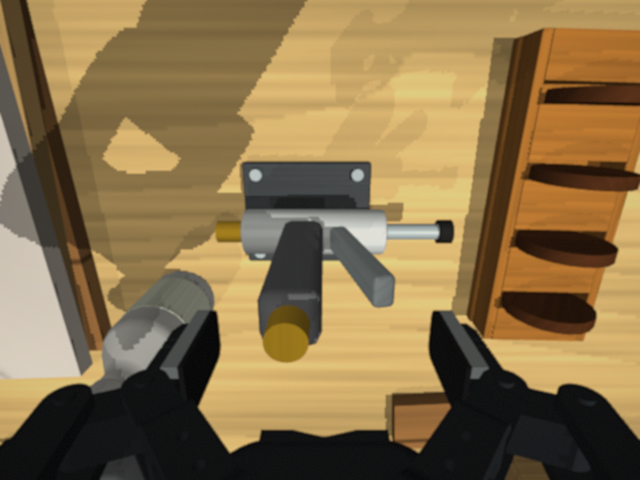

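```bash
python3 - <<'E'
from h import *
import pickle
c=pickle.load(open("w28.pkl","rb"));print("cap",onz(c,157,330,.15), "base ctr",onz(c,208,262,.0))
E
python3 -m inch '0 0 0.02 0 0 0 0;0 0 0.013 0 0 0 0;0 0 0.01 0 0 0 0;0 0 0 0 0 0 0;0 0 0 0 0 0 0'
python3 - <<'E'
from h import *
gun([.538,-.3655,.14])
a=grab_frame("wrist");cv2.imwrite("pics/w30.png",a)
E
```

```text
cap [ 0.62409414 -0.50372501  0.15      ] base ctr [ 0.62524266 -0.50620579  0.        ]
time: 41.38
tool_pos: [0.537, -0.3651, 0.1384]
tool_rot: [-0.001, 0.707, 0.707, 0.0]
contact_force: [-0.5, 0.1, -0.1]
gripper_width: 1.0
rot [-0.0017 -0.0018 -0.0002] shift after rot [-0.0004  0.001  -0.0016]
```

View pics/w30.png

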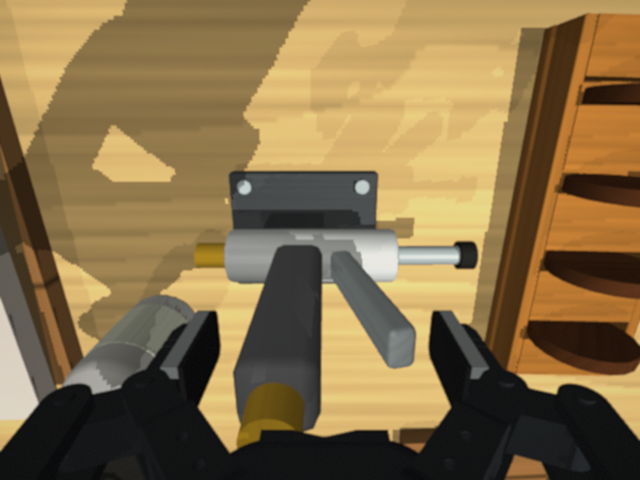

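```bash
python3 -m inch '-0.002 0 0 0 0 0 0.4;-0.002 0 0 0 0 0 0.7;-0.002 0 0 0 0 0 1;-0.002 0 0 0 0 0 1;0 0 0 0 0 0 1;0 0 0 0 0 0 1;0 0 0 0 0 0 1'
python3 - <<'E'
from h import *
a=grab_frame("wrist");cv2.imwrite("pics/w31.png",a);s=state();print(s["contact_force"],s["gripper_width"]*85,s["time"])
E
```

```text
time: 42.02
tool_pos: [0.538, -0.3738, 0.1409]
tool_rot: [0.0, 0.707, 0.707, 0.001]
contact_force: [-0.1, -1.4, 5.3]
gripper_width: 0.468
[ 0.06283574 -2.09428852  6.45964804] 39.553780146522406 42.0667
```

View pics/w31.png

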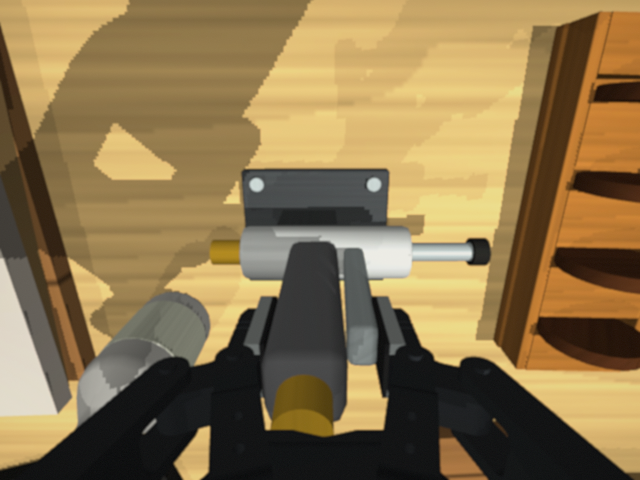

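```bash
python3 -m inch '0 0 0 0 0 0 1;0 0 0 0 0 0 1;0 0 0 0 0 0 1;0 0 0 0 0 0 1;0 0 0 0 0 0 1;0 0 0 0 0 0 1;0 0 0 0 0 0 1;0 0 0 0 0 0 1;0 0 0 0 0 0 1' && python3 -m inch '0.002 0 0 0 0 0 0;0.002 0 0 0 0 0 0;0.002 0 0 0 0 0 0;0.002 0 0 0 0 0 0;0 0 0 0 0 0 0;0 0 0 0 0 0 0;0 0 0 0 0 0 0'
python3 - <<'E'
from h import *
a=grab_frame("wrist");cv2.imwrite("pics/w32.png",a)
E
```

```text
time: 42.82
tool_pos: [0.538, -0.3738, 0.1409]
tool_rot: [0.0, 0.707, 0.707, 0.001]
contact_force: [0.3, -2.4, 5.2]
gripper_width: 0.473
time: 43.4
tool_pos: [0.5374, -0.3658, 0.1393]
tool_rot: [0.0, 0.707, 0.707, -0.0]
contact_force: [-0.4, -0.6, -0.4]
gripper_width: 1.0
```

View pics/w32.png

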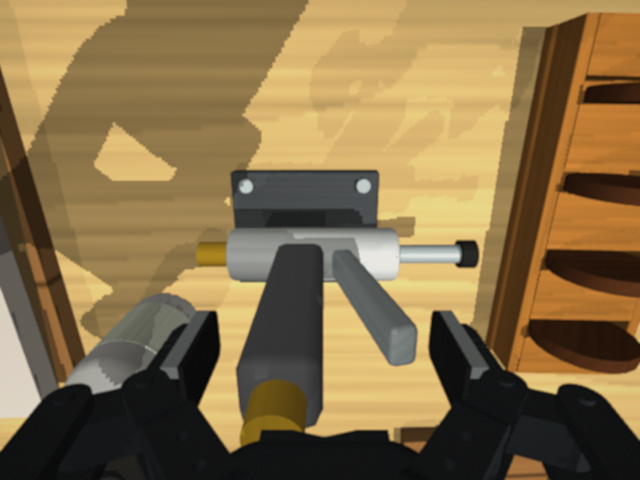

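Run:
```python
from h import *
c=cam("wrist");p,M=toolm()
# same orientation in w31; shift camera by tool displacement
K,Rm,o=c; c31=(K,Rm,o+np.array([.538,-.3738,.1409])-p)
for th in(0,.06,.12,.24):
    # th = squeeze angle; lean = .24-th ; outer top corner and centre
    l=.24-th
    tip=[.538,-.381+.024+.09*np.sin(l),.075+.09*np.cos(l)]
    print(th,"w32",proj(c,tip).round(0),"w31",proj(c31,tip).round(0))
a=cv2.imread("pics/w31.png");cv2.imwrite("pics/w31z.png",cv2.resize(a[220:440,220:430],(573,600)))
```

```text
0 w32 [405. 347.] w31 [425. 343.]
0.06 w32 [391. 349.] w31 [412. 345.]
0.12 w32 [378. 350.] w31 [398. 346.]
0.24 w32 [349. 351.] w31 [370. 347.]
```

View pics/w31z.png

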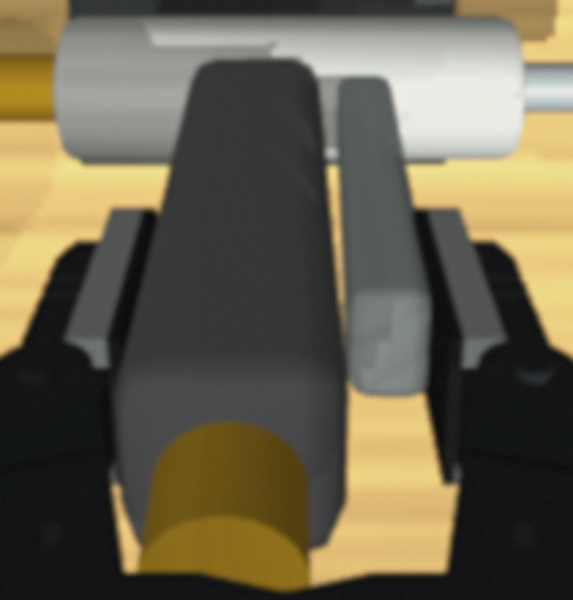

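```bash
python3 -m inch '0 0 -0.02 0 0 0 0;0 0 -0.03 0 0 0 0;0 0 -0.04 0 0 0 0;0 0 -0.04 0 0 0 0;0 0 -0.04 0 0 0 0;0.03 -0.03 -0.02 0 0 0 0;0.03 -0.03 0 0 0 0 0;0.03 -0.03 0 0 0 0 0;0.02 -0.02 0 0 0 0 0;0 0 0 0 0 0 0' && python3 -m inch '0 0 0 0 0 0 0;0 0 0 0 0 0 0;0 0 0 0 0 0 0'
python3 - <<'E'
from h import *
a=grab_frame("wrist");cv2.imwrite("pics/w33.png",a)
b=grab_frame("side");cv2.imwrite("pics/s33.png",b)
E
```

```text
time: 44.28
tool_pos: [0.4295, -0.2573, 0.3276]
tool_rot: [-0.0, 0.707, 0.707, 0.0]
contact_force: [0.0, 0.2, 1.2]
gripper_width: 0.999
time: 44.53
tool_pos: [0.4323, -0.2606, 0.3268]
tool_rot: [-0.001, 0.707, 0.707, 0.0]
contact_force: [1.1, 0.5, -0.3]
gripper_width: 0.999
```

View pics/w33.png

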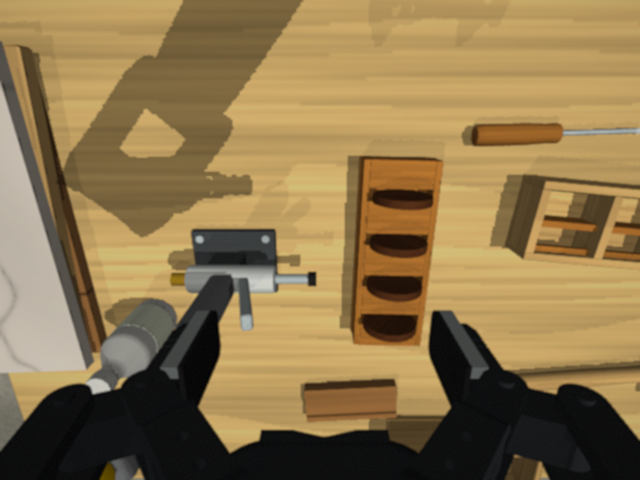

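View pics/s33.png

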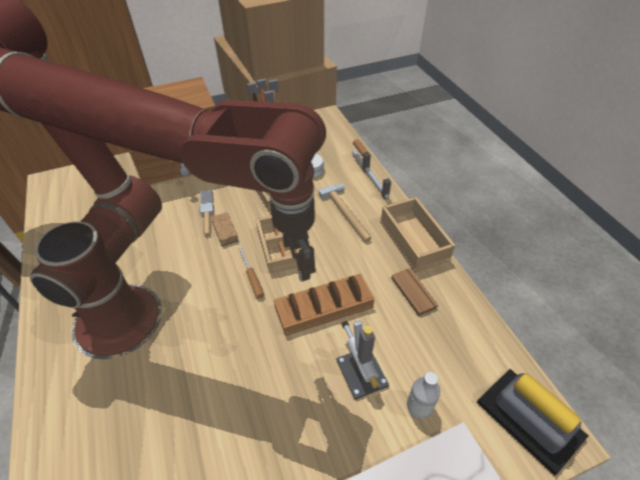

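```bash
python3 -c "
from plant import *
print(job_done())"
```

```text
the job is handed in; nothing more can be done
None
```

All four discs were present. I tipped each one up, pinched it, and stood it on edge in its own rack slot. After that I squeezed the air gun's trigger, held it for about a second and let it go. I handed the job in at about 45 s on the robot's clock.

- **Rack and bench:** the last wrist and side pictures show four discs standing in the rack. Both trays were empty by the pictures taken after the last disc was placed. The side picture shows no bystander moved. The wrist force readings I saw stayed below about 13 N.
- **Trigger squeeze:** while squeezed, the trigger tip showed at column 362 in the wrist picture. I predicted 370 for a full squeeze, or about 367 after correcting for the offset I saw with the trigger at rest. That fits a full squeeze.
- **Trigger release:** the trigger was back at its rest lean in the next picture.
- **Reading that disagreed:** the gripper reported about 40 mm over grip and trigger, against the 44 mm expected. It also read about 8.6 mm on the 10 mm discs, so I put this down to its scale.
- **Corrected on the way:** the second disc was about 3 mm off centre while entering its slot, so I recentred it before letting go.
- **Not seen:** I saw no disc knocked aside and no loosening of the grip.

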